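# Load the gel dryer and hold its recessed start key

## Task

Take the blue-banded gel cassette off its sloping rest and stand it, blue band up, in the dryer's empty slot (the one with yellow tabs at its ends), down on the slot floor, and let go of it. Then take the orange stylus out of its stand, put its thin tip through the orange-ringed hole in the dryer's panel, press the recessed green start key fully down and finish like that, the gripper still holding the stylus and the stylus still holding the key down. Leave the two other cassettes, the red sharps container and the blue-capped bottle where they are.

Things in the scene. Friction and masses are not known exactly. Their poses are not given: they have to be found in the camera images.
- cassette_center (a point): Centre of the cassette to load: pale plate 8 mm thick (x, square to its faces), 100 mm wide (y), 90 mm high (z, bottom to top edge), 90 g, blue band 14 mm high along the top edge. It starts leaning on the rest, z tilted 0.6 rad from vertical, top edge towards the robot, x pointing out of the upper face. The rest's metal reaches only 40 mm up from its bottom edge; above that both faces are free.
- rest: Metal sloping rest with a base plate 110 x 100 x 10 mm (origin at the centre of its underside, its x axis points away from the robot's side at yaw 0). Fixed. The middle of the cassette's bottom edge stands on its ledge, 42 mm above the origin; the highest metal is 73 mm above the table.
- slot: The empty slot with yellow tabs: origin at the middle of its floor, y along the slot, z up. 12 mm wide (x), 110 mm long (y), 25 mm deep; mouth 70 mm above the table, 2 mm chamfer. A seated cassette has its centre 45 mm above this origin; either face may look either way. It is one of three parallel slots 50 mm apart; the other two hold cassettes.
- dryer: Gel dryer, a fixed white and grey box 180 (x) x 220 (y) x 70 mm high, origin under its middle (box from y = -107 to +113 mm). Slots at x = -50, 0, +50 mm, centred on y = -42 mm; aperture at x = -40, y = +68 mm.
- aperture (a point): Centre of the round 16 mm hole, at the level of the panel's top face (70 mm above the table), ringed in orange; the hole goes straight down, the same width all the way.
- key_top (a point): Centre of the top of the green key, 14 mm across, 20 mm below the panel face when not pressed; it moves straight down.
- key (a joint): Travel of the key in m: 0 = up, 0.006 = fully down on its stop. A spring pushes it up with 2 N at the top and 5.9 N fully down.
- stylus_grip (a point): Middle of the stylus's handle, an orange cylinder 16 mm across and 75 mm long; below it a 6 mm steel shaft 55 mm long ending in the tip. z points from tip to handle. This point is 92.5 mm above the tip, 37.5 mm from either end of the handle. 60 g. It starts upright in the stand, this point 97.5 mm above the table.
- stylus_tip (a point): Tip (lower end) of the stylus's shaft.
- stand: White stylus stand, a fixed block 55 x 55 x 60 mm high, origin under its middle, with a 10 mm hole down its middle; the shaft hangs in the hole and the handle's shoulder rests on the block's top.
- cassette_b_center (a point): Centre of a grey-banded cassette (same size) standing in another slot, top 135 mm above the table; leave it alone.
- cassette_c_center (a point): Centre of the other grey-banded cassette standing in a slot, top 135 mm above the table; leave it alone.
- sharps: Red sharps container, 90 x 90 x 116 mm high, origin under its middle; leave it alone.
- media: Bottle with a blue cap, 66 mm across, 130 mm high, origin under its middle; leave it alone.

How it is judged:
By the outcome, as a careful person would: the job done as asked, in the order asked, and still so for the second after the job is handed in, while the arm keeps its last pose, push and grip.
It also fails if it takes over 61 s, if anything falls off the work surface, if the arm or the gripper's body presses on something with over 40 N, if the wrist force passes 120 N, or if a joint passes its speed limit or range.

## Robot

A 7-joint arm with a two-finger parallel gripper is mounted at the origin on the work surface. World frame = base frame: x ahead of the robot, y to its left, z up, the work surface at z = 0. Lengths are in mm, angles in rad, forces in N, time in s.
With the tool pointing down it reaches from about 400 to 875 mm from the base axis. Payload 4.4 kg.
Tool frame: the origin (TCP) lies at the very end of the fingers, on their centre line; the grasp point (between the pads) lies ctrl.grip_depth behind it (ctrl.grip_depth is the distance from the TCP to the grasp point, in mm); z points along the fingers, y is the direction in which the jaws open and shut (so a half turn about z gives the same grasp; the last joint's range is limited). The gripper opens to 85 mm and grips with 20 to 120 N. Pads are 22 mm wide; open, the fingers measure 114 mm over their backs; the gripper's body (76 mm by 85 mm) begins 54 mm behind the grasp point. The pads swing forward as they close: fully open they stand 13 mm farther back than shut.
Start: joints at [1.232, 0.628, 0.038, 1.517, -0.027, 0.996, -0.02], TCP at [175.156, -625.97, 231.313] pointing down, gripper open.
Joint ranges: [-3.06, 3.06], [-0.37, 2.12], [-1.25, 1.32], [0.18, 2.47], [-1.1, 4.24], [0.23, 1.98], [-2.94, 2.94]. Speed limits (rad/s): [2.57, 2.57, 3.14, 3.14, 3.14, 3.14, 3.14].

## Interface

Orientations are given as [roll, pitch, yaw] about the fixed x, y, z axes, in that order (R = Rz(yaw) Ry(pitch) Rx(roll)).
In Python, from cell import ctrl gives the robot as it stands.
- The arm moves only by the tool servo_tool, never from a script. Its argument "commands" is one flat list of numbers, 5 for each row, row after row: the shift along the tool's x, y, z in units of 25 mm (1.0 is 25 mm), then the turn about the tool's z in units of 6 degrees (1.0 is 6 degrees), then the closure, from 0 (fully open) to 1 (shut). In form: [tx, ty, tz, twist, gripper, tx, ty, tz, twist, gripper, ...]. A call has 1 to 10 rows; each row is the pose to reach, as a shift and turn from the pose commanded when the call began, along the tool's axes at that moment; what a row does not reach only later rows make up. A row lasts 1/12 s, in which the tool goes at most 41.7 mm and 7.16 degrees, less where a joint would pass 70% of its speed; a pose out of reach is approached as far as the arm can. A call with a gripper value outside its range is refused whole. The fingers move at their own pace and stop on an object; the grip force is fixed at half the most. Time passes only in rows, so rows that repeat a pose let the fingers close. It gives the time, the measured TCP pose, the force and the opening at its end, in the units of the state.
- ctrl.read_state(): the state, without advancing time (a new reading comes with each control period).
- ctrl.get_image(name): name is "side" or "top" or "wrist"; returns a dict with "img" (400x640x3 uint8, blue, green, red), "K" (3x3 intrinsics, pixels), "T" (4x4, takes a point from camera to world coordinates). Camera axes: x right, y down, z forward; pixel columns grow to the right and rows downward; lengths in mm; the calibration is good to about 2 mm. A picture is of the moment at which its call begins. There is no depth.
- ctrl.finish_job(): hands the job in, once; it reports no verdict.
The state is a dict: "clock": time; "qpos": joint angles; "qd": joint speeds; "tau": joint torques, N m; "eef_pos": TCP position; "tool_rot": TCP orientation; "force": force on the tool from outside, world axes, zero at the start; "torque": the same for the moment, N m; "width": finger opening in mm.
Only numpy, scipy, OpenCV 4.12 (cv2) and the standard library are available. Lean on these libraries where they do the work, as an engineer would, in place of code of your own. Each camera call takes 0.05 s, during which the arm holds its last target.

## Working session

There is one attempt and no reset: what is moved stays moved. The work goes in short steps, Python scripts to look and compute and a tool call to move; the robot and the scene stay as the last step left them, time stands still between calls to the robot, and variables do not carry over. Pictures are saved under pics/ and viewed, and the job is handed in when it is done.

Besides the shell and the picture viewer there is one more tool, called as name(argument=value, ...) on one line, values as JSON. servo_tool: Moves the arm, as the interface text tells. Its arguments: {"type":"object","properties":{"commands":{"type":"array","items":{"type":"number"}}},"required":["commands"]}

```bash
ls; mkdir -p pics; python3 - <<'E'
from cell import ctrl
import cv2
print(ctrl.read_state(), ctrl.grip_depth)
for n in ["side","top","wrist"]:
    d=ctrl.get_image(n); cv2.imwrite(f"pics/{n}0.png",d["img"]); print(n,d["K"].round(1).tolist(),d["T"].round(3).tolist())
E
```

```text
pics
{'clock': 0.0, 'qpos': array([ 1.23224628,  0.62937112,  0.03845596,  1.51839807, -0.02701139,
        0.99631459, -0.02001687]), 'qd': array([ 0.0007652 , -0.00301976,  0.00108999, -0.00158039, -0.00028565,
        0.00067668, -0.00031128]), 'tau': array([ 6.29326018e-05, -5.63419175e+01,  1.22631177e+00, -1.93451160e+01,
        1.09681534e-02,  1.03109048e-02,  2.19728065e-06]), 'eef_pos': array([ 174.94446531, -625.33943079,  230.36355497]), 'tool_rot': array([-3.13962014e+00,  2.68752344e-05,  2.72714998e-01]), 'force': array([ 0.0268875 ,  0.25083418, -1.33556573]), 'torque': array([-0.00047681,  0.00438075, -0.00457979]), 'width': 85.26076002605926} 18.700000000000003
side [[416.2, 0.0, 318.1], [0.0, 416.2, 199.9], [0.0, 0.0, 1.0]] [[0.982, -0.132, 0.132, 403.324], [-0.187, -0.724, 0.665, -648.358], [0.008, -0.678, -0.735, 802.447], [0.0, 0.0, 0.0, 1.0]]
top [[401.5, 0.0, 322.2], [0.0, 401.5, 196.5], [0.0, 0.0, 1.0]] [[-0.06, -0.976, 0.208, 307.387], [-0.998, 0.058, -0.015, 16.483], [0.003, -0.209, -0.978, 1214.41], [0.0, 0.0, 0.0, 1.0]]
wrist [[346.9, 0.0, 322.9], [0.0, 346.9, 200.3], [0.0, 0.0, 1.0]] [[0.269, -0.921, -0.281, 247.433], [-0.963, -0.258, -0.076, -605.828], [-0.002, 0.291, -0.957, 374.05], [0.0, 0.0, 0.0, 1.0]]
```

View pics/side0.png

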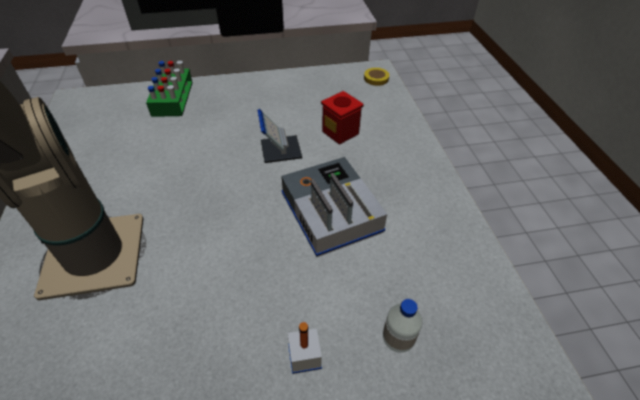

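View pics/top0.png

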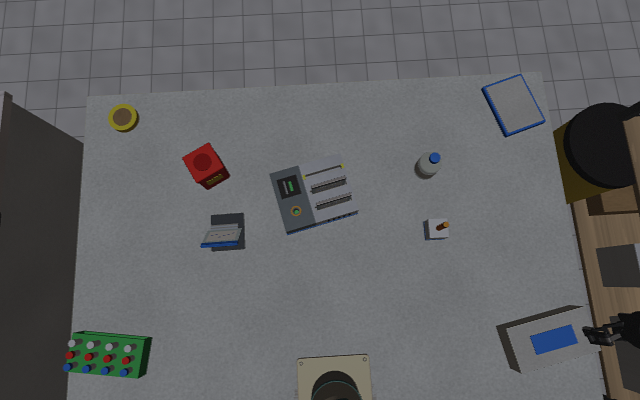

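View pics/wrist0.png

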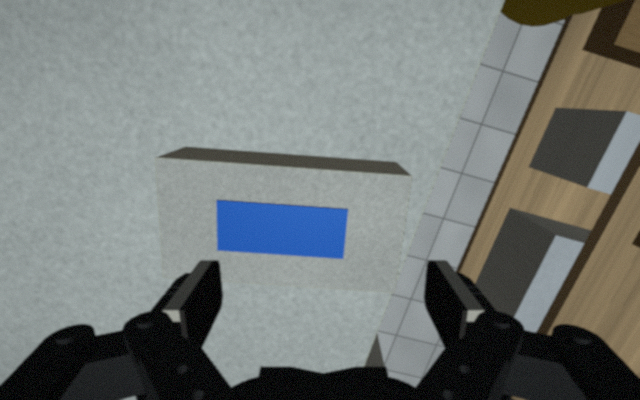

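```bash
cat > h.py <<'E'
from cell import ctrl
import cv2, numpy as np
def snap(n,f,crop=None,s=1):
    d=ctrl.get_image(n); im=d["img"]
    np.savez(f"pics/{f}.npz",**{k:d[k] for k in("img","K","T")})
    if crop: x0,x1,y0,y1=crop; im=im[y0:y1,x0:x1]
    if s!=1: im=cv2.resize(im,None,fx=s,fy=s,interpolation=cv2.INTER_CUBIC)
    cv2.imwrite(f"pics/{f}.png",im); return d
def load(f): return np.load(f"pics/{f}.npz")
def ray(d,u,v,z):
    K,T=d["K"],d["T"]; r=T[:3,:3]@np.linalg.inv(K)@[u,v,1.]; c=T[:3,3]
    return (c+r*(z-c[2])/r[2])
def proj(d,P):
    K,T=d["K"],d["T"]; P=np.atleast_2d(P); c=(P-T[:3,3])@T[:3,:3]; p=c@K.T; return p[:,:2]/p[:,2:]
def st():
    s=ctrl.read_state(); print("t %.2f"%s["clock"],"pos",s["eef_pos"].round(1),"rot",s["tool_rot"].round(4),"F",s["force"].round(1),"w %.1f"%s["width"],"q",s["qpos"].round(2)); return s
def delta(target,yaw):
    "units from current pose to target TCP (tool pointing down)"
    s=st(); y=s["tool_rot"][2]; d=np.array(target)-s["eef_pos"]
    tx=np.cos(y)*d[0]+np.sin(y)*d[1]; ty=np.sin(y)*d[0]-np.cos(y)*d[1]
    a=(yaw-y+np.pi)%(2*np.pi)-np.pi
    print("tx %.3f ty %.3f tz %.3f twist %.3f"%(tx/25,ty/25,-d[2]/25,-np.degrees(a)/6))
E
python3 - <<'E'
from h import *
t=snap("top","top1"); s=snap("side","side1")
cv2.imwrite("pics/topz.png",cv2.resize(t["img"][130:270,180:460],None,fx=2.8,fy=2.8,interpolation=cv2.INTER_CUBIC))
cv2.imwrite("pics/sidez.png",cv2.resize(s["img"][90:260,240:400],None,fx=3.5,fy=3.5,interpolation=cv2.INTER_CUBIC))
E
```

```text
(no output)
```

View pics/topz.png

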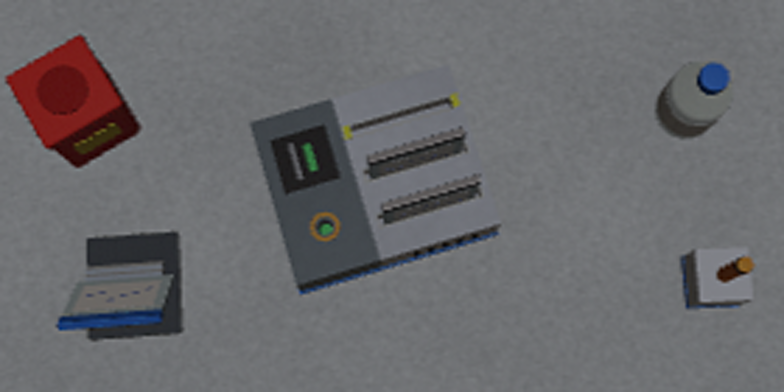

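View pics/sidez.png

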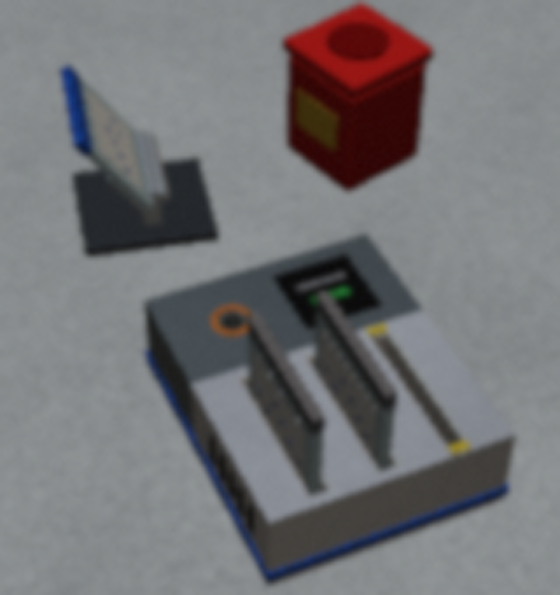

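```bash
python3 - <<'E'
from h import *
t=load("top1"); s=load("side1")
f=lambda u,v,z:ray(t,180+u/2.8,130+v/2.8,z).round(1)
g=lambda u,v,z:ray(s,240+u/3.5,90+v/3.5,z).round(1)
for n,u,v,z in [("tabL",348,132,70),("tabR",455,101,70),("ap",324,227,70),("c1",252,122,70),("restFL",87,235,10),("FR",178,232,10),("NR",182,335,10),("NL",88,339,10),("s1",695,250,60),("s2",750,248,60),("s3",752,302,60),("s4",696,305,60),("stytop",745,264,135),("bandL",60,322,116),("bandR",160,320,116),("bott",713,78,130),("sharps",63,90,116)]: print(n,f(u,v,z))
print("side")
for n,u,v,z in [("tabL",377,330,70),("tabR",458,447,70),("ap",232,320,70),("c1",147,300,70),("c2",365,236,70),("r1",75,173,10),("r2",198,158,10),("r3",217,237,10),("r4",88,252,10)]: print(n,g(u,v,z))
E
```

```text
tabL [612.6  48.3  70. ]
tabR [639.8 -66.4  70. ]
ap [512.8  78.1  70. ]
c1 [629.5 148.7  70. ]
restFL [530.1 338.3  10. ]
FR [527.5 239.8  10. ]
NR [416.  237.7  10. ]
NL [417.7 337.5  10. ]
s1 [ 467.6 -304.6   60. ]
s2 [ 466.2 -361.9   60. ]
s3 [ 410.3 -356.9   60. ]
s4 [ 410.7 -299.    60. ]
stytop [ 440.6 -330.5  135. ]
bandL [426.1 336.4 116. ]
bandR [422.3 239.3 116. ]
bott [ 631.  -323.4  130. ]
sharps [661.6 334.  116. ]
side
tabL [617.2  52.   70. ]
tabR [644.3 -63.2  70. ]
ap [517.8  80.3  70. ]
c1 [460.9 111.4  70. ]
c2 [631.7 151.   70. ]
r1 [425.3 339.1  10. ]
r2 [531.6 340.6  10. ]
r3 [531.2 236.8  10. ]
r4 [426.  237.4  10. ]
```

servo_tool(commands=[17.9,-12.7,-2.8,-12.4,0,17.9,-12.7,-2.8,-12.4,0,17.9,-12.7,-2.8,-12.4,0,17.9,-12.7,-2.8,-12.4,0,17.9,-12.7,-2.8,-12.4,0,17.9,-12.7,-2.8,-12.4,0,17.9,-12.7,-2.8,-12.4,0,17.9,-12.7,-2.8,-12.4,0,17.9,-12.7,-2.8,-12.4,0,17.9,-12.7,-2.8,-12.4,0])

```text
clock: 1.08
eef_pos: [436.2, -303.2, 284.6]
tool_rot: [3.141, 0.001, 1.529]
force: [0.7, -0.3, -1.0]
width: 85.3
```

```bash
python3 - <<'E'
from h import *
delta([600,-10,300],np.pi/2)
E
```

```text
t 1.08 pos [ 436.2 -303.2  284.6] rot [3.1413e+00 5.0000e-04 1.5287e+00] F [ 0.7 -0.3 -1. ] w 85.3 q [ 0.8   0.41 -0.35  1.77  0.16  0.98  0.34]
tx 11.993 ty 6.054 tz -0.618 twist -0.402
```

```bash
python3 - <<'E'
from h import *
snap("wrist","w1")
E
```

```text
(no output)
```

View pics/w1.png

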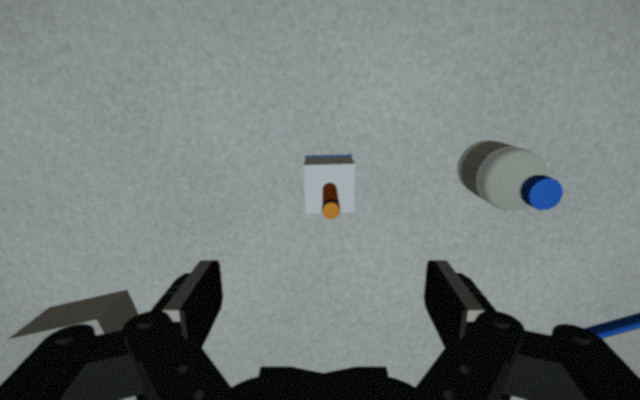

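servo_tool(commands=[12,6.05,-0.6,-0.4,0,12,6.05,-0.6,-0.4,0,12,6.05,-0.6,-0.4,0,12,6.05,-0.6,-0.4,0,12,6.05,-0.6,-0.4,0,12,6.05,-0.6,-0.4,0,12,6.05,-0.6,-0.4,0,12,6.05,-0.6,-0.4,0,12,6.05,-0.6,-0.4,0,12,6.05,-0.6,-0.4,0])

```text
clock: 1.97
eef_pos: [601.6, -8.6, 298.8]
tool_rot: [3.141, -0.002, 1.57]
force: [0.5, -0.2, -0.3]
width: 85.6
```

```bash
python3 - <<'E'
from h import *
snap("wrist","w2"); st()
E
```

```text
t 2.02 pos [600.7 -11.8 298.6] rot [-3.1407e+00  3.0000e-04  1.5666e+00] F [-0.1 -0.1 -0.1] w 85.1 q [ 0.22  0.51 -0.39  1.56  0.21  1.11 -0.23]
```

View pics/w2.png

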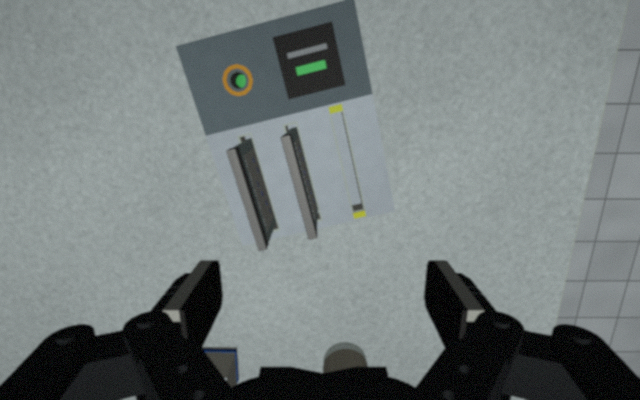

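```bash
python3 - <<'E'
from h import *
a=load("w1"); b=load("w2")
for n,u,v,z in [("cap",331,210,135),("s1",305,163,60),("s2",353,163,60),("s3",355,213,60),("s4",305,213,60)]: print(n,ray(a,u,v,z).round(1))
for n,u,v,z in [("tabL",336,109,70),("tabR",359,214.5,70),("ap",237,80,70),("c1",178,46,70),("p2",205.5,135,70),("p3",372,94,70),("c4",394,209,70)]: print(n,ray(b,u,v,z).round(1))
# colour centroids
def cen(d,m):
    n,l,s,c=cv2.connectedComponentsWithStats(m.astype('uint8')); 
    return [(c[i].round(1).tolist(),s[i,4]) for i in range(1,n) if s[i,4]>15]
im=cv2.cvtColor(b["img"],cv2.COLOR_BGR2HSV)
m=cv2.inRange(im,(22,110,100),(35,255,255)); print(cen(b,m))
m=cv2.inRange(im,(8,120,80),(21,255,255)); print(cen(b,m))
E
```

```text
cap [ 443.3 -327.4  135. ]
s1 [ 418.  -298.2   60. ]
s2 [ 469.5 -300.3   60. ]
s3 [ 470.8 -357.2   60. ]
s4 [ 414.8 -354.8   60. ]
tabL [616.1  52.1  70. ]
tabR [643.4 -63.8  70. ]
ap [515.3  80.7  70. ]
c1 [459.2 112.5  70. ]
p2 [477.9  25.5  70. ]
p3 [652.9  67.   70. ]
c4 [682.7 -57.2  70. ]
[([335.3, 108.4], np.int32(70)), ([359.0, 214.0], np.int32(55))]
[([237.2, 79.6], np.int32(331))]
```

```bash
python3 - <<'E'
from h import *
delta([455,288,230],np.pi/2)
E
```

```text
t 2.02 pos [600.7 -11.8 298.6] rot [-3.1407e+00  3.0000e-04  1.5666e+00] F [-0.1 -0.1 -0.1] w 85.1 q [ 0.22  0.51 -0.39  1.56  0.21  1.11 -0.23]
tx 11.966 ty -5.879 tz 2.743 twist -0.040
```

servo_tool(commands=[12,-5.85,2.7,0,0,12,-5.85,2.7,0,0,12,-5.85,2.7,0,0,12,-5.85,2.7,0,0,12,-5.85,2.7,0,0,12,-5.85,2.7,0,0,12,-5.85,2.7,0,0,12,-5.85,2.7,0,0,12,-5.85,2.7,0,0,12,-5.85,2.7,0,0])

```text
clock: 2.85
eef_pos: [454.7, 289.6, 231.2]
tool_rot: [-3.14, 0.0, 1.568]
force: [0.6, -0.5, -0.2]
width: 85.4
```

```bash
python3 - <<'E'
from h import *
snap("wrist","w3"); st()
E
```

```text
t 2.90 pos [456.4 287.1 231.4] rot [-3.1415e+00  1.7000e-03  1.5647e+00] F [ 0.8 -0.7  0. ] w 85.6 q [-0.33  0.5  -0.42  1.82  0.25  0.88 -0.87]
```

View pics/w3.png

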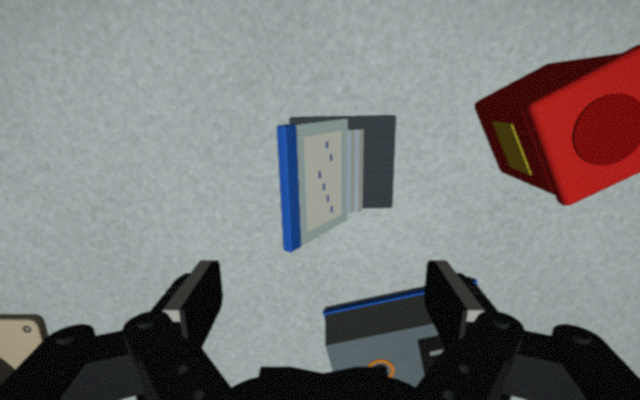

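```bash
python3 - <<'E'
from h import *
d=load("w3"); cv2.imwrite("pics/w3z.png",cv2.resize(d["img"][105:265,265:410],None,fx=3.7,fy=3.7,interpolation=cv2.INTER_CUBIC))
E
```

```text
(no output)
```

View pics/w3z.png

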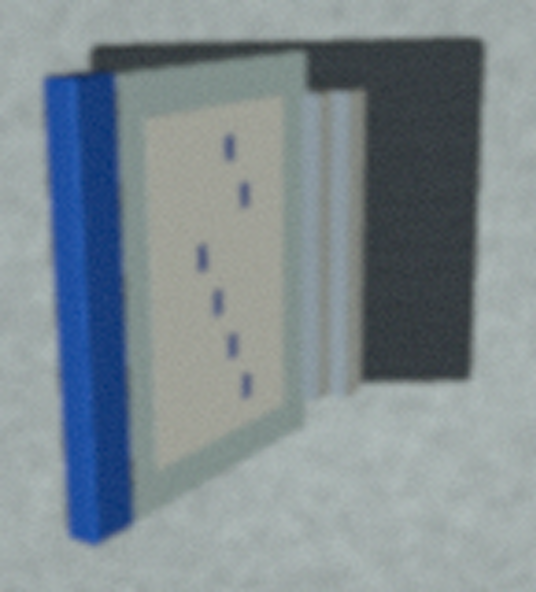

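```bash
python3 - <<'E'
from h import *
from scipy.optimize import least_squares
from scipy.spatial.transform import Rotation as R
d=load("w3")
z=[((47,78),(-4,50,45)),((72,540),(-4,-50,45)),((78,75),(4,50,45)),((98,545),(4,-50,45)),((308,50),(4,50,-45)),((302,428),(4,-50,-45))]
uv=np.array([(265+a/3.7-.4,105+b/3.7-.4) for (a,b),_ in z]); L=np.array([l for _,l in z],float)
def P(p,tl): 
    r=R.from_euler('ZY',[p[3],-tl]); return r.apply(L)+p[:3]
f=lambda p:(proj(d,P(p,.6))-uv).ravel()
r=least_squares(f,[449,288,79,0]); print(r.x.round(3),r.fun.reshape(-1,2).round(1).tolist())
f2=lambda p:(proj(d,P(p,p[4]))-uv).ravel()
r=least_squares(f2,[449,288,79,0,.6]); print(r.x.round(3),r.fun.reshape(-1,2).round(1).tolist())
c=r.x[:3]; rr=R.from_euler('ZY',[r.x[3],-r.x[4]]); print("bottom",(c+rr.apply([0,0,-45])).round(1),"top",(c+rr.apply([0,0,45])).round(1))
for n,a,b,zz in [("base",95,45,10),("b",483,40,10),("c",470,378,10),("lip",350,240,50),("ledge",328,240,45)]: print(n,ray(d,265+a/3.7,105+b/3.7,zz).round(1))
E
```

```text
[4.51035e+02 2.92577e+02 7.94640e+01 9.00000e-03] [[-0.2, -0.3], [-0.8, -0.8], [-0.3, 0.9], [-0.3, 0.2], [0.7, 0.3], [1.4, -0.5]]
[4.50752e+02 2.92861e+02 8.04600e+01 9.00000e-03 5.80000e-01] [[0.1, -0.5], [-0.6, -0.3], [0.2, 0.7], [0.1, 0.6], [-0.3, 0.0], [0.4, -0.6]]
bottom [475.4 293.1  42.8] top [426.1 292.6 118.1]
base [422.4 342.1  10. ]
b [529.7 343.1  10. ]
c [531.5 244.9  10. ]
lip [490.3 295.4  50. ]
ledge [485.1 294.3  45. ]
```

```bash
python3 - <<'E'
from h import *
delta([442,291,84],np.pi/2+.005)
E
```

```text
t 2.90 pos [456.4 287.1 231.4] rot [-3.1415e+00  1.7000e-03  1.5647e+00] F [ 0.8 -0.7  0. ] w 85.6 q [-0.33  0.5  -0.42  1.82  0.25  0.88 -0.87]
tx 0.152 ty -0.579 tz 5.894 twist -0.106
```

servo_tool(commands=[0.1,-0.55,2,0,0,0.1,-0.55,3.5,0,0,0.1,-0.55,4.6,0,0,0.1,-0.55,5.4,0,0,0.1,-0.55,5.9,0,0,0.1,-0.55,5.9,0,0,0.1,-0.55,5.9,0,0])

```text
clock: 3.48
eef_pos: [444.2, 288.2, 83.9]
tool_rot: [3.141, 0.002, 1.561]
force: [-0.3, 0.5, 0.5]
width: 85.6
```

```bash
python3 - <<'E'
from h import *
snap("wrist","w4"); s=snap("side","s4"); cv2.imwrite("pics/s4z.png",cv2.resize(s["img"][60:200,200:400],None,fx=4,fy=4,interpolation=cv2.INTER_CUBIC)); st()
E
```

```text
t 3.58 pos [444.4 290.   85.2] rot [ 3.1394e+00 -5.0000e-04  1.5620e+00] F [-0.6  1.4  0.2] w 85.2 q [-0.43  0.69 -0.31  1.97  0.39  0.53 -1.02]
```

View pics/w4.png

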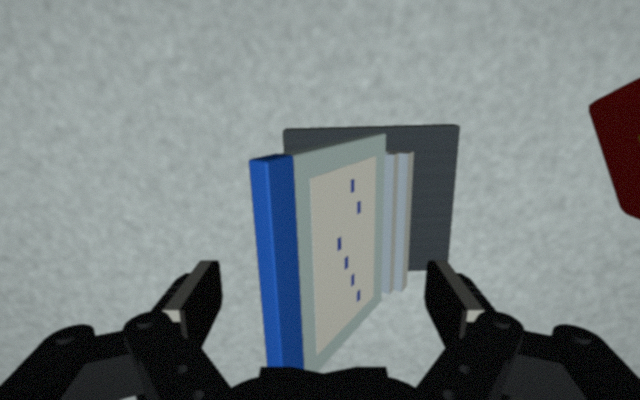

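View pics/s4z.png

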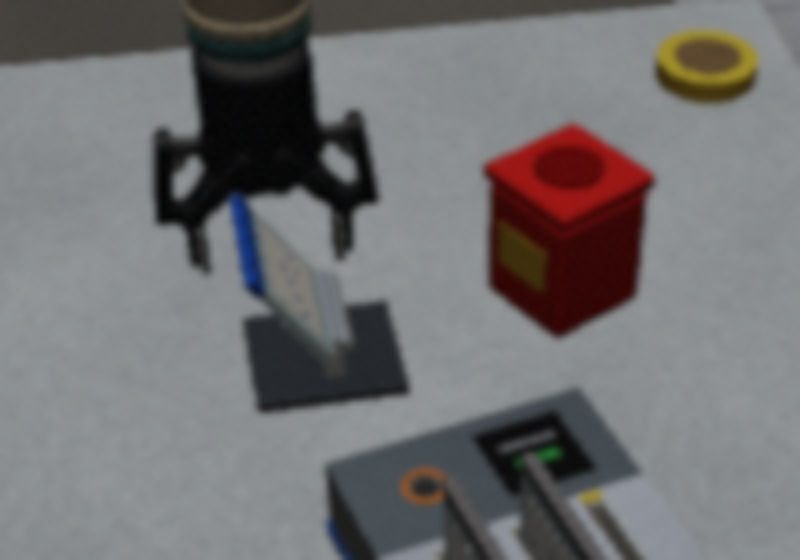

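servo_tool(commands=[0,0.2,0,0,0.3,0,0.4,0,0,0.5,0,0.6,0,0,0.5,0,0.8,0,0,0.5,0,1.0,0,0,0.5,0,1.15,0,0,0.5,0,1.3,0,0,0.5,0,1.3,0,0,0.5])

```text
clock: 4.25
eef_pos: [476.2, 290.7, 84.0]
tool_rot: [3.141, -0.0, 1.564]
force: [0.2, 0.4, -0.9]
width: 42.7
```

```bash
python3 - <<'E'
from h import *
snap("wrist","w5"); s=snap("side","s5"); cv2.imwrite("pics/s5z.png",cv2.resize(s["img"][60:200,200:400],None,fx=4,fy=4,interpolation=cv2.INTER_CUBIC)); st()
E
```

```text
t 4.35 pos [475.1 290.8  83.9] rot [-3.1413e+00  1.0000e-04  1.5645e+00] F [-0.1  0.5 -0.9] w 42.8 q [-0.39  0.72 -0.32  1.9   0.38  0.58 -0.97]
```

View pics/w5.png

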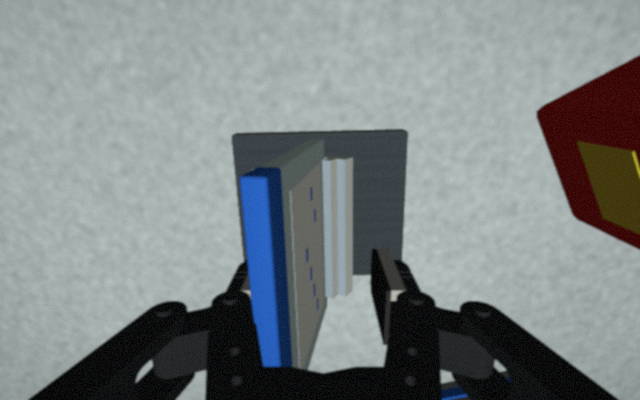

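View pics/s5z.png

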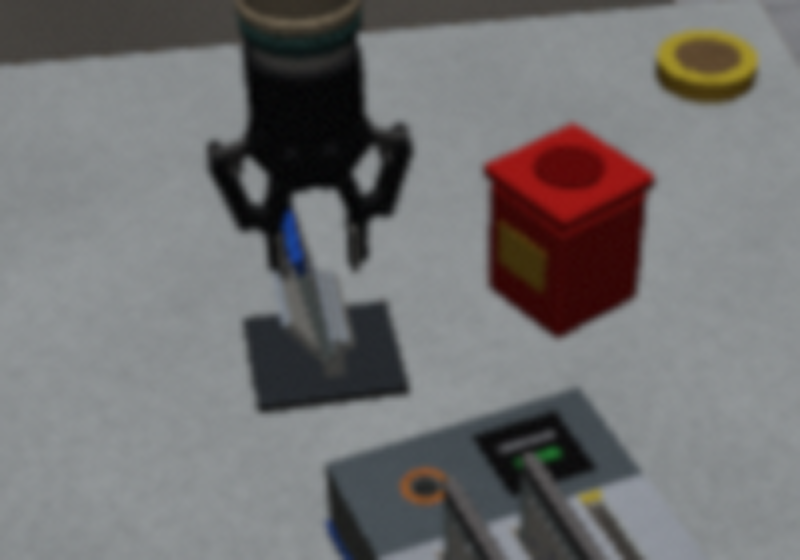

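servo_tool(commands=[0,0.05,0,0,0.6,0,0.1,0,0,0.68,0,0.1,0,0,0.75,0,0.1,0,0,0.81,0,0.1,0,0,0.85,0,0.1,0,0,0.85,0,0.1,0,0,0.85])

```text
clock: 4.93
eef_pos: [477.3, 290.9, 84.1]
tool_rot: [-3.141, 0.0, 1.565]
force: [-1.8, -0.1, 2.5]
width: 12.8
```

```bash
python3 - <<'E'
from h import *
snap("wrist","w6"); s=snap("side","s6"); cv2.imwrite("pics/s6z.png",cv2.resize(s["img"][60:200,200:400],None,fx=4,fy=4,interpolation=cv2.INTER_CUBIC)); st()
E
```

```text
t 5.03 pos [477.5 290.9  84.1] rot [-3.1414  0.      1.5649] F [-1.5 -0.3  2.1] w 12.8 q [-0.39  0.72 -0.32  1.89  0.38  0.59 -0.97]
```

View pics/w6.png

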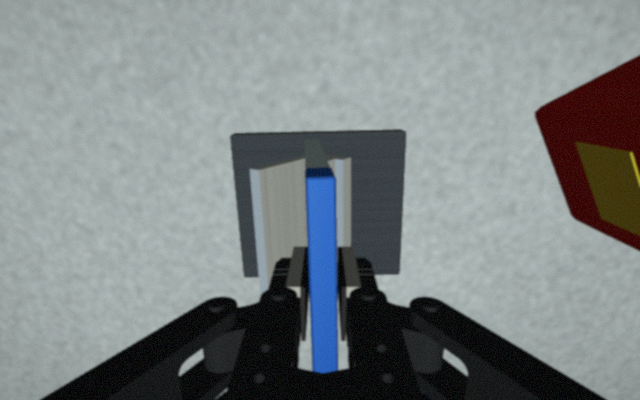

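View pics/s6z.png

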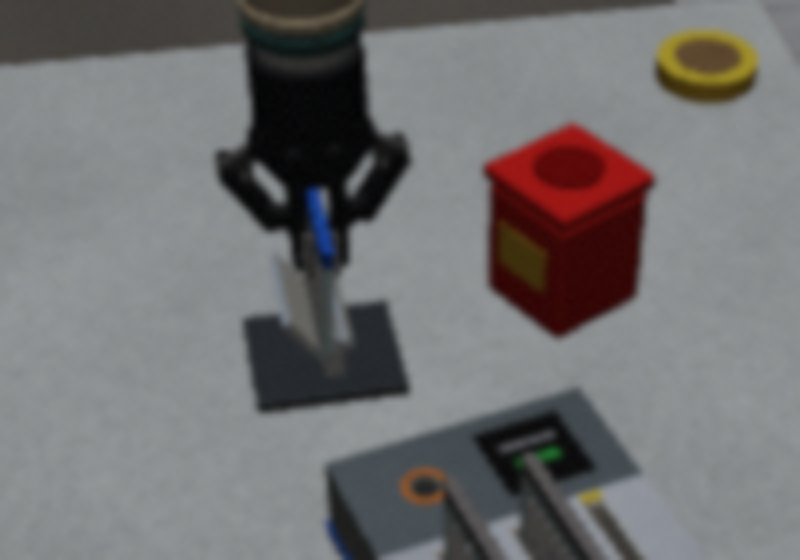

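servo_tool(commands=[0,0,0,0,0.9,0,0,0,0,1,0,0,0,0,1,0,0,0,0,1,0,0,-0.2,0,1,0,0,-0.5,0,1,0,0,-1,0,1,0,0,-1.6,0,1,0,0,-2.2,0,1,0,0,-2.2,0,1])

```text
clock: 5.87
eef_pos: [480.1, 291.9, 141.7]
tool_rot: [3.136, -0.003, 1.564]
force: [1.2, 0.4, -2.2]
width: 7.9
```

```bash
python3 - <<'E'
from h import *
snap("wrist","w7"); s=snap("side","s7"); cv2.imwrite("pics/s7z.png",cv2.resize(s["img"][40:180,200:400],None,fx=4,fy=4,interpolation=cv2.INTER_CUBIC)); st()
E
```

```text
t 5.97 pos [478.5 290.8 139.3] rot [ 3.1398e+00 -7.0000e-04  1.5640e+00] F [-0.  -0.1 -1.9] w 7.9 q [-0.36  0.64 -0.37  1.86  0.34  0.7  -0.93]
```

View pics/w7.png

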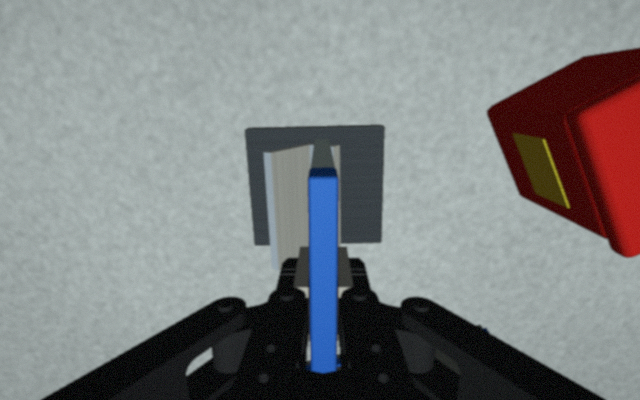

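View pics/s7z.png

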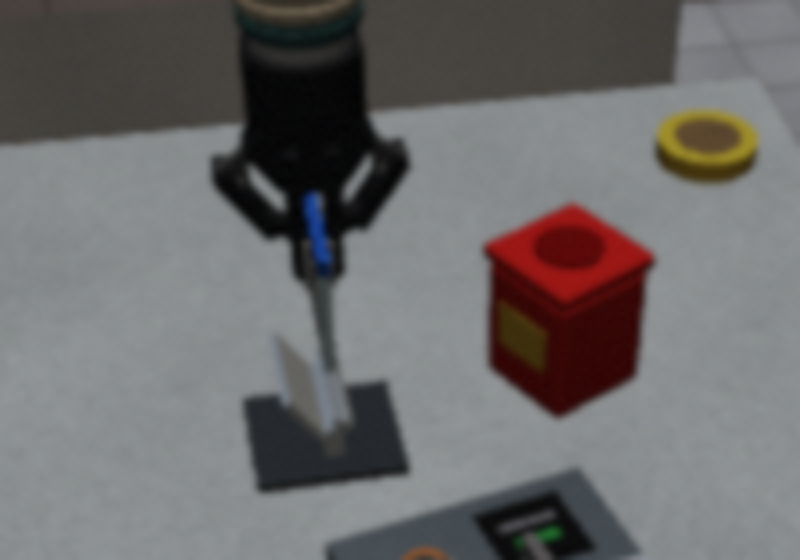

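```bash
python3 - <<'E'
from h import *
d=load("w7"); cv2.imwrite("pics/w7z.png",cv2.resize(d["img"][125:385,240:400],None,fx=2.3*1,fy=2.3,interpolation=cv2.INTER_CUBIC))
cv2.imwrite("pics/w7y.png",cv2.resize(d["img"][130:200,280:370],None,fx=8,fy=8,interpolation=cv2.INTER_CUBIC))
E
```

```text
(no output)
```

View pics/w7z.png

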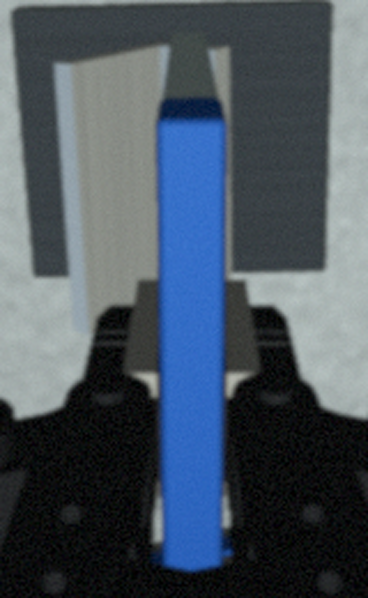

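View pics/w7y.png

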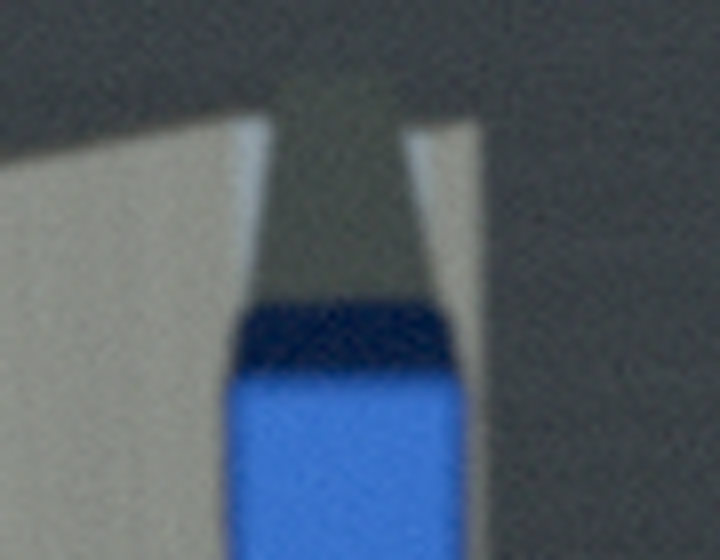

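```bash
python3 - <<'E'
from h import *
from scipy.optimize import least_squares
from scipy.spatial.transform import Rotation as R
d=load("w7")
obs=[((308.5,176.9),(-4,50,45)),((338.4,176.9),(4,50,45)),((311.6,167.5),(-4,50,31)),((334.7,167.5),(4,50,31)),((314.5,140.6),(-4,50,-45)),((329.8,140.6),(4,50,-45))]
uv=np.array([o[0] for o in obs]); L=np.array([o[1] for o in obs],float)
def f(p): return (proj(d,R.from_euler('ZYX',[-.006,p[3],p[4]]).apply(L)+p[:3])-uv).ravel()
r=least_squares(f,[478,291,145,0,0]); print(r.x.round(3)); print(r.fun.reshape(-1,2).round(1).tolist())
g=lambda p:f([*p,0,0])
r=least_squares(g,[478,291,145]); print(r.x.round(3)); print(r.fun.reshape(-1,2).round(1).tolist())
c=r.x
# -y end: line at x edges
print(proj(d,[[c[0]-4,c[1]-50,c[2]+45],[c[0]+4,c[1]-50,c[2]+45]]))
st()
E
```

```text
[ 4.80988e+02  2.93352e+02  1.45689e+02  2.00000e-03 -8.00000e-03]
[[0.7, 0.0], [-0.7, -0.1], [-1.0, 0.1], [0.9, -0.0], [0.1, 0.0], [-0.1, -0.0]]
[481.044 292.903 141.946]
[[1.1, 0.2], [-1.3, 0.2], [-0.6, 0.2], [0.6, 0.1], [0.5, -0.6], [0.0, -0.6]]
[[313.66325395 438.95325863]
 [335.08977048 438.74184314]]
t 5.97 pos [478.5 290.8 139.3] rot [ 3.1398e+00 -7.0000e-04  1.5640e+00] F [-0.  -0.1 -1.9] w 7.9 q [-0.36  0.64 -0.37  1.86  0.34  0.7  -0.93]
```

```bash
python3 - <<'E'
from h import *
delta([630,-8,205],np.pi/2+.231)
E
```

```text
t 5.97 pos [478.5 290.8 139.3] rot [ 3.1398e+00 -7.0000e-04  1.5640e+00] F [-0.  -0.1 -1.9] w 7.9 q [-0.36  0.64 -0.37  1.86  0.34  0.7  -0.93]
tx -11.910 ty 6.140 tz -2.628 twist -2.271
```

servo_tool(commands=[0,0,-1.5,0,1,-1,0.5,-2.6,-0.3,1,-2.4,1.2,-2.6,-0.6,1,-3.9,2,-2.6,-1,1,-5.4,2.8,-2.6,-1.3,1,-6.9,3.6,-2.6,-1.6,1,-8.4,4.3,-2.6,-2,1,-9.9,5.1,-2.6,-2.25,1,-11,5.7,-2.6,-2.25,1,-11.9,6.1,-2.6,-2.25,1])

```text
clock: 6.8
eef_pos: [629.4, -13.0, 202.2]
tool_rot: [-3.14, 0.002, 1.796]
force: [0.9, -0.2, -1.1]
width: 7.2
```

servo_tool(commands=[0,0,0,0,1,0,0,0,0,1])

```text
clock: 6.97
eef_pos: [628.1, -10.3, 202.1]
tool_rot: [-3.139, 0.0, 1.796]
force: [0.3, 0.4, -1.2]
width: 7.2
```

```bash
python3 - <<'E'
from h import *
for i in range(3): snap("wrist","w8"); delta([630,-8,150],np.pi/2+.231)
snap("side","s8",(260,420,60,220),3.7)
E
```

```text
t 7.02 pos [627.7  -7.9 202.6] rot [-3.1396e+00 -1.0000e-03  1.7991e+00] F [ 0.1  1.3 -0.6] w 7.0 q [ 0.25  0.66 -0.47  1.6   0.35  0.96 -0.11]
tx -0.024 ty 0.089 tz 2.103 twist -0.026
t 7.07 pos [627.6  -6.5 203. ] rot [-3.1401e+00 -1.4000e-03  1.8013e+00] F [ 0.2  0.9 -0.8] w 7.3 q [ 0.25  0.66 -0.47  1.6   0.35  0.96 -0.11]
tx -0.080 ty 0.081 tz 2.120 twist -0.005
t 7.12 pos [627.6  -5.9 203.4] rot [-3.1405e+00 -1.3000e-03  1.8024e+00] F [-0.5  0.3 -0.4] w 7.1 q [ 0.25  0.66 -0.47  1.6   0.35  0.96 -0.11]
tx -0.104 ty 0.074 tz 2.134 twist 0.006
```

View pics/w8.png

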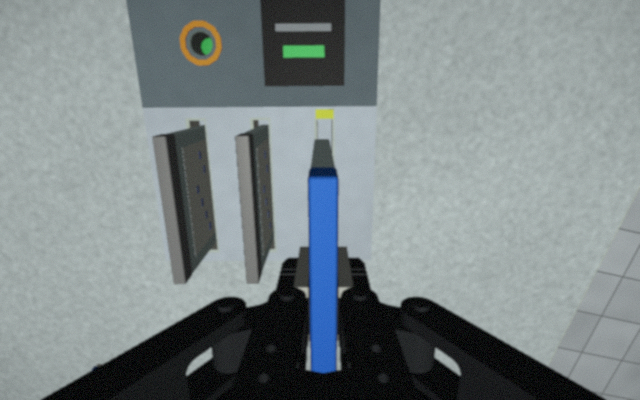

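View pics/s8.png

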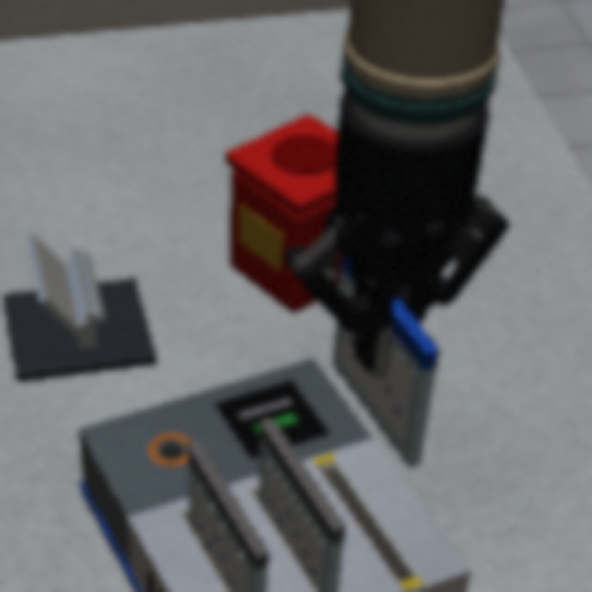

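servo_tool(commands=[0,0.05,0.8,0,1,0,0.05,1.5,0,1,0,0.05,2.1,0,1,0,0.05,2.6,0,1,0,0.05,2.8,0,1,0,0.05,2.8,0,1,0,0.05,2.8,0,1])

```text
clock: 7.75
eef_pos: [629.8, -6.7, 134.4]
tool_rot: [3.141, -0.0, 1.801]
force: [0.7, -0.1, -1.2]
width: 7.7
```

```bash
python3 - <<'E'
from h import *
for i in range(2): d=snap("wrist","w9"); st()
cv2.imwrite("pics/w9z.png",cv2.resize(d["img"][60:200,260:390],None,fx=4.2,fy=4.2,interpolation=cv2.INTER_CUBIC))
snap("side","s9",(290,400,120,240),4.5); snap("top","t9",(250,370,140,240),5)
E
```

```text
t 7.80 pos [630.2  -6.8 134.9] rot [3.1401e+00 1.0000e-04 1.8008e+00] F [ 0.1 -0.2 -0.2] w 7.3 q [ 0.23  0.74 -0.44  1.66  0.4   0.83 -0.15]
t 7.85 pos [630.4  -7.  135.1] rot [3.1397e+00 3.0000e-04 1.8005e+00] F [-0.3 -0.4 -0.3] w 7.6 q [ 0.23  0.74 -0.44  1.66  0.4   0.83 -0.15]
```

View pics/w9z.png

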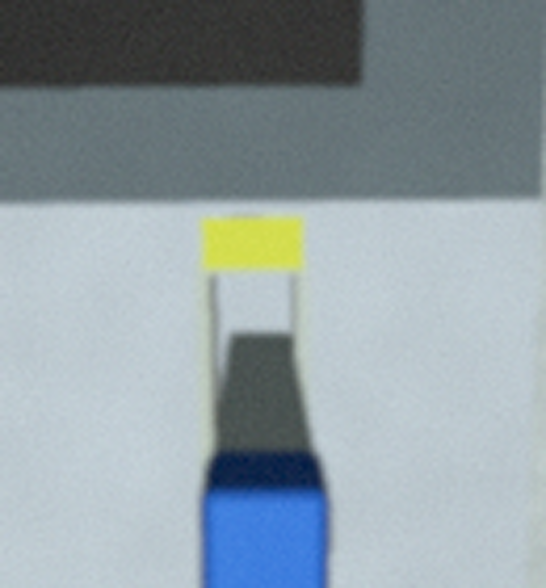

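View pics/s9.png

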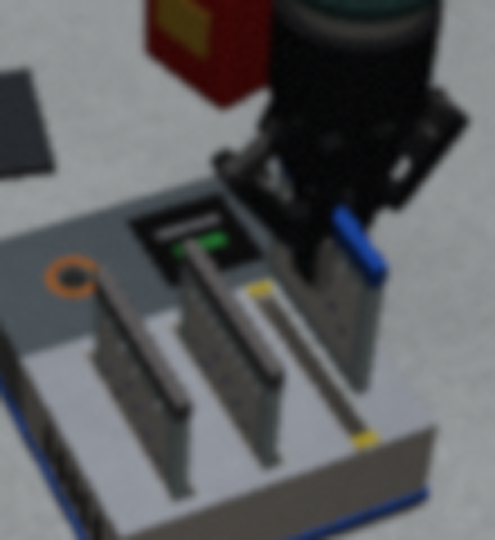

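```bash
python3 - <<'E'
from h import *
d=load("w9"); F=lambda u,v,z: ray(d,260+u/4.2-.4,60+v/4.2-.4,z)
y=1.801; ex=np.array([np.cos(y),np.sin(y)]); ey=np.array([np.sin(y),-np.cos(y)]); p0=np.array([630.3,-6.9])
for n,u,v,z in [("tabedge",254,270,70),("tabout",253,218,70),("slotL",212,290,70),("slotR",296,290,70),("cbot",262,333,92),("cbotL",229,333,92),("cbotR",295,333,92),("ctop",265.5,489,182),("panel",254,199,70)]:
    q=F(u,v,z)[:2]; print(n,q.round(1),"tx %.1f ty %.1f"%((q-p0)@ex,(q-p0)@ey))
s=load("s9"); G=lambda u,v,z: ray(s,290+u/4.5-.4,120+v/4.5-.4,z)
for n,u,v,z in [("tabFar",261,288,70),("tabNear",365,439,70),("cbotNearL",355,390,92),("R",370,388,92),("topL",372,282,182),("topR",386,272,182)]:
    q=G(u,v,z)[:2]; print(n,q.round(1),"tx %.1f ty %.1f"%((q-p0)@ex,(q-p0)@ey))
E
```

```text
tabedge [616.5  49. ] tx 57.6 ty -0.7
tabout [614.7  55.9] tx 64.7 ty -0.8
slotL [611.3  45. ] tx 54.9 ty -6.6
slotR [622.8  47.7] tx 54.9 ty 5.2
cbot [619.   43.3] tx 51.5 ty 0.5
cbotL [614.9  42.4] tx 51.5 ty -3.7
cbotR [623.1  44.3] tx 51.5 ty 4.6
ctop [619.3  43.7] tx 51.7 ty 0.9
panel [614.3  58.4] tx 67.2 ty -0.7
tabFar [617.5  54.4] tx 62.6 ty 1.5
tabNear [644.4 -61.5] tx -56.4 ty 1.3
cbotNearL [641.  -46.6] tx -41.1 ty 1.4
R [648.9 -46.7] tx -43.0 ty 9.1
topL [637.  -58.5] tx -51.8 ty -5.3
topR [645.3 -53.3] tx -48.6 ty 4.0
```

```bash
python3 - <<'E'
from h import *
s=load("s9")
y=1.801; ex=np.array([np.cos(y),np.sin(y)]); ey=np.array([np.sin(y),-np.cos(y)]); p0=np.array([630.3,-6.9])
def w(tx,ty,z): return [*(p0+ex*tx+ey*ty),z]
for n,a in [("botL",(-48.5,-4,92)),("botR",(-48.5,4,92)),("topL",(-48.5,-4,182)),("topR",(-48.5,4,182)),("topLfar",(51.5,-4,182)),("slotnear",(-53,-1.2,70))]:
    u=proj(s,[w(*a)])[0]; print(n,((u+.4-[290,120])*4.5).round(0))
im=s["img"][120:240,290:400]
cv2.imwrite("pics/s9z.png",cv2.resize(im[30:110,40:105],None,fx=7,fy=7,interpolation=cv2.INTER_CUBIC))
E
```

```text
botL [353. 403.]
botR [367. 398.]
topL [371. 277.]
topR [386. 272.]
topLfar [275. 148.]
slotnear [358. 436.]
```

View pics/s9z.png

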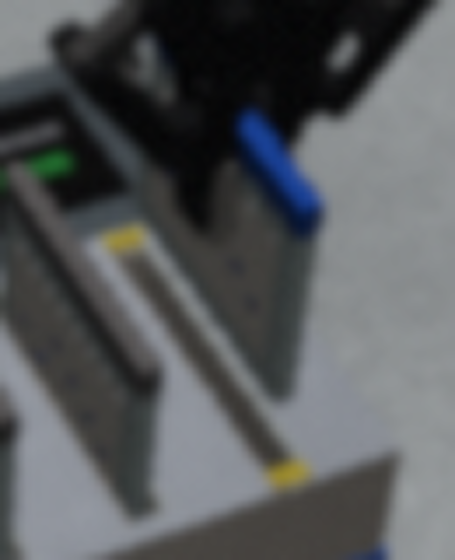

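servo_tool(commands=[0,-0.03,0.3,0,1,0,-0.03,0.55,0,1,0,-0.03,0.7,0,1,0,-0.03,0.7,0,1])

```text
clock: 8.28
eef_pos: [627.9, -7.7, 115.2]
tool_rot: [-3.139, -0.0, 1.8]
force: [-0.3, 0.5, -0.8]
width: 7.4
```

```bash
python3 - <<'E'
from h import *
for i in range(2): d=snap("wrist","w10"); st()
cv2.imwrite("pics/w10z.png",cv2.resize(d["img"][90:190,280:370],None,fx=6,fy=6,interpolation=cv2.INTER_CUBIC))
snap("side","s10",(320,400,140,230),6.5)
E
```

```text
t 8.33 pos [628.3  -7.6 115.7] rot [-3.1401e+00 -3.0000e-04  1.8003e+00] F [-0.7  0.3 -0.9] w 7.3 q [ 0.22  0.77 -0.42  1.67  0.41  0.79 -0.16]
t 8.38 pos [628.6  -7.5 116.1] rot [-3.1409e+00 -2.0000e-04  1.8004e+00] F [-0.5  0.1 -0. ] w 7.4 q [ 0.22  0.77 -0.42  1.67  0.41  0.79 -0.16]
```

View pics/w10z.png

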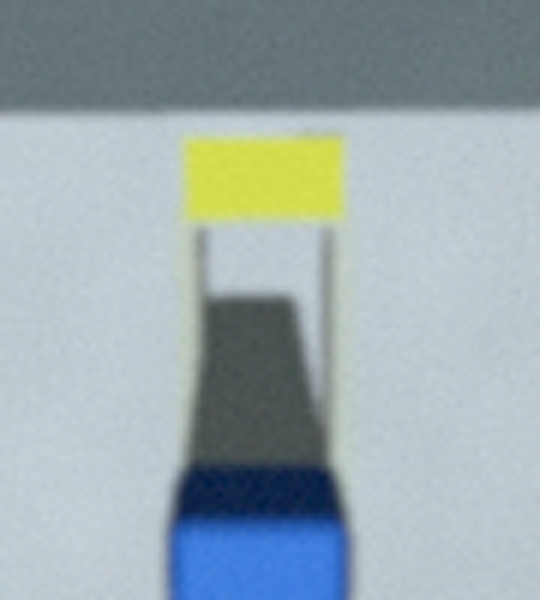

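View pics/s10.png

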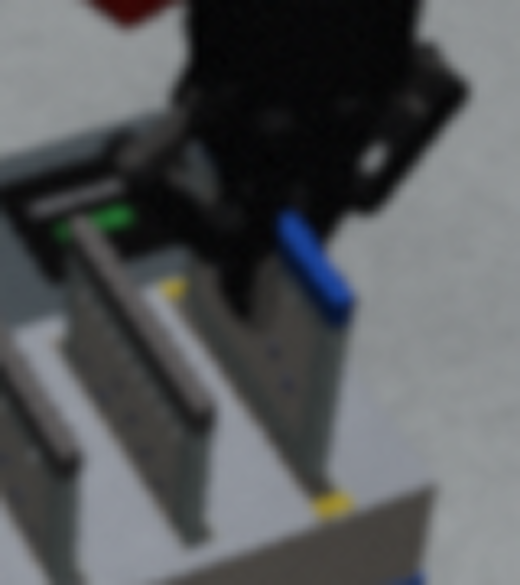

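servo_tool(commands=[0,0.06,0,0,1,0,0.06,0,0,1,0,0.06,0,0,1])

```text
clock: 8.68
eef_pos: [630.6, -7.1, 116.8]
tool_rot: [3.141, 0.0, 1.8]
force: [0.5, 0.7, -0.6]
width: 7.5
```

```bash
python3 - <<'E'
from h import *
for i in range(3):
  d=snap("wrist","w11"); st()
  cv2.imwrite(f"pics/w11z{i}.png",cv2.resize(d["img"][90:190,280:370],None,fx=6,fy=6,interpolation=cv2.INTER_CUBIC))
E
```

```text
t 8.73 pos [630.5  -7.1 116.8] rot [3.1412e+00 1.0000e-04 1.8003e+00] F [ 0.4 -0.6 -0.8] w 7.4 q [ 0.22  0.77 -0.43  1.67  0.41  0.8  -0.16]
t 8.78 pos [630.4  -7.1 116.7] rot [3.1413e+00 1.0000e-04 1.8002e+00] F [ 0.1  0.5 -0.8] w 7.4 q [ 0.22  0.77 -0.43  1.67  0.41  0.8  -0.16]
t 8.83 pos [630.4  -7.2 116.7] rot [3.1414e+00 1.0000e-04 1.8003e+00] F [-0.5 -0.5 -0.5] w 7.6 q [ 0.22  0.77 -0.43  1.67  0.41  0.8  -0.16]
```

View pics/w11z0.png

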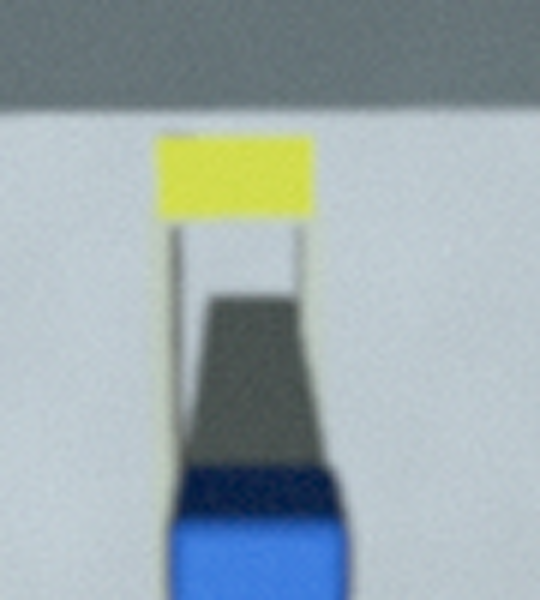

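View pics/w11z2.png

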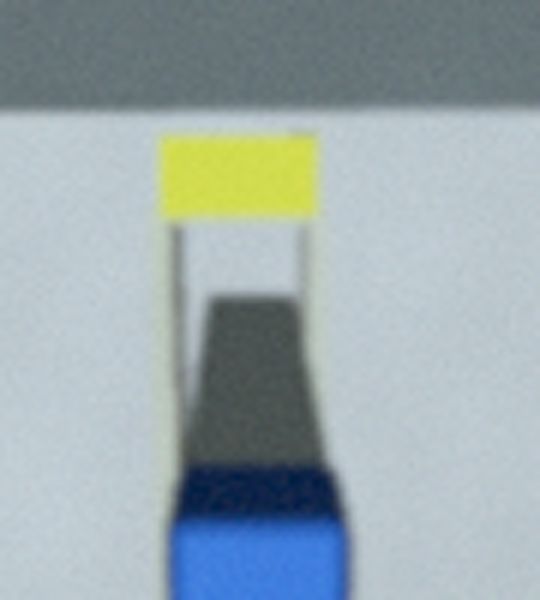

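servo_tool(commands=[0,-0.05,0,0,1,0,-0.05,0,0,1,0,-0.05,0,0,1,0,-0.05,0,0,1,0,-0.05,0,0,1])

```text
clock: 9.25
eef_pos: [629.1, -7.4, 116.6]
tool_rot: [3.141, -0.0, 1.8]
force: [-0.9, 0.0, -0.1]
width: 7.1
```

```bash
python3 - <<'E'
from h import *
for i in range(2):
  d=snap("wrist","w12"); st()
cv2.imwrite(f"pics/w12z.png",cv2.resize(d["img"][90:190,280:370],None,fx=6,fy=6,interpolation=cv2.INTER_CUBIC))
E
```

```text
t 9.30 pos [629.1  -7.4 116.6] rot [ 3.1416 -0.      1.8003] F [-0.1  0.7 -0.6] w 7.3 q [ 0.22  0.77 -0.43  1.67  0.41  0.79 -0.16]
t 9.35 pos [629.1  -7.4 116.6] rot [3.1416 0.     1.8002] F [ 0.   0.6 -0.9] w 7.8 q [ 0.22  0.77 -0.43  1.67  0.41  0.79 -0.16]
```

View pics/w12z.png

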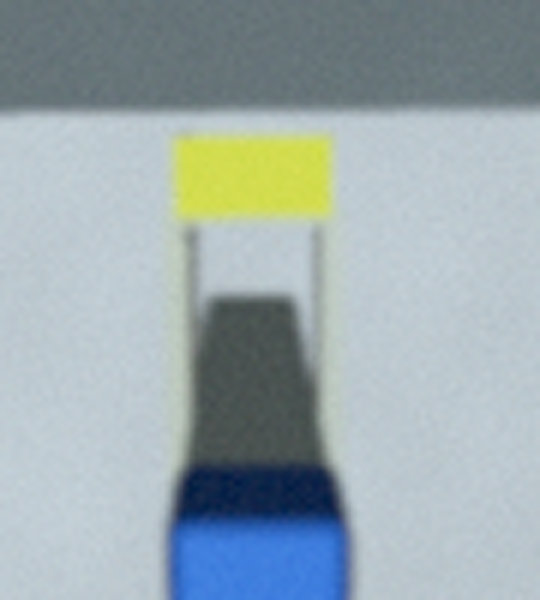

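servo_tool(commands=[0,0,0.1,0,1,0,0,0.25,0,1,0,0,0.4,0,1,0,0,0.55,0,1,0,0,0.7,0,1,0,0,0.85,0,1,0,0,0.95,0,1,0,0,1.0,0,1,0,0,1.0,0,1])

```text
clock: 10.1
eef_pos: [628.9, -7.4, 91.1]
tool_rot: [-3.141, -0.0, 1.8]
force: [-0.2, 0.3, -0.8]
width: 7.5
```

```bash
python3 - <<'E'
from h import *
for i in range(2):
  d=snap("wrist","w13"); st()
cv2.imwrite(f"pics/w13z.png",cv2.resize(d["img"][90:190,280:370],None,fx=6,fy=6,interpolation=cv2.INTER_CUBIC))
snap("side","s13",(320,400,140,230),6.5)
E
```

```text
t 10.15 pos [629.   -7.4  91.4] rot [-3.1414 -0.      1.8003] F [ 0.3 -0.7  0.2] w 6.9 q [ 0.21  0.8  -0.41  1.69  0.43  0.75 -0.18]
t 10.20 pos [629.2  -7.4  91.6] rot [ 3.1415 -0.      1.8004] F [ 0.5  0.3 -0.2] w 7.1 q [ 0.21  0.8  -0.41  1.69  0.43  0.75 -0.18]
```

View pics/w13z.png

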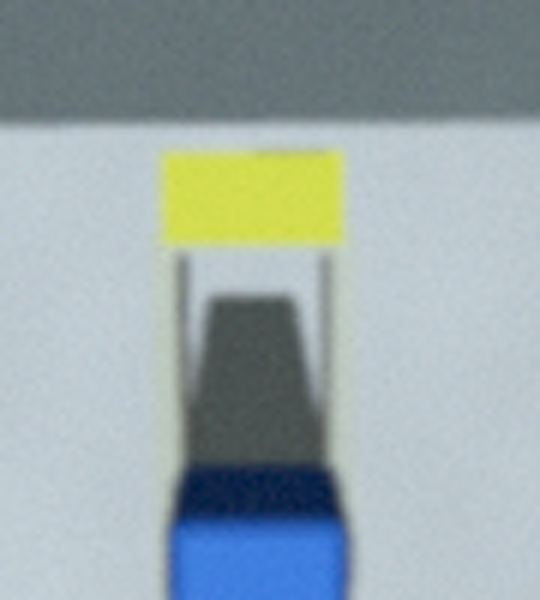

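View pics/s13.png

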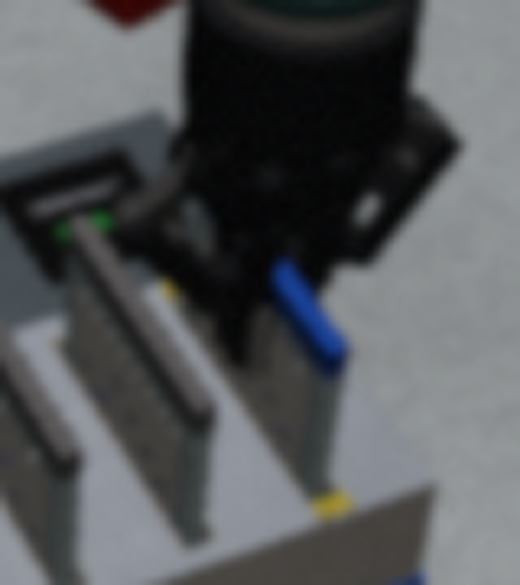

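servo_tool(commands=[0,0,0.05,0,1,0,0,0.1,0,1,0,0,0.15,0,1,0,0,0.15,0,1,0,0,0.15,0,1])

```text
clock: 10.67
eef_pos: [629.0, -7.4, 87.7]
tool_rot: [-3.141, -0.0, 1.8]
force: [-0.6, 0.2, -1.0]
width: 7.2
```

```bash
python3 - <<'E'
from h import *
for i in range(2):
  d=snap("wrist","w14"); st()
E
```

```text
t 10.72 pos [629.1  -7.4  87.8] rot [-3.1416  0.      1.8003] F [-1.5  0.4 -1.3] w 7.4 q [ 0.21  0.8  -0.41  1.69  0.43  0.74 -0.18]
t 10.77 pos [629.1  -7.4  87.8] rot [ 3.1415 -0.      1.8002] F [ 0.8 -0.1 -0.5] w 7.3 q [ 0.21  0.8  -0.41  1.69  0.43  0.74 -0.18]
```

servo_tool(commands=[0,0,0.04,0,1,0,0,0.08,0,1,0,0,0.12,0,1,0,0,0.12,0,1])

```text
clock: 11.1
eef_pos: [629.2, -7.5, 85.3]
tool_rot: [3.141, 0.0, 1.8]
force: [-1.6, -0.3, 4.8]
width: 7.3
```

```bash
python3 - <<'E'
from h import *
for i in range(2):
  d=snap("wrist","w14"); st()
E
```

```text
t 11.15 pos [629.2  -7.5  85.3] rot [3.1413e+00 3.0000e-04 1.8002e+00] F [-1.5 -0.3  4.3] w 7.1 q [ 0.21  0.81 -0.4   1.69  0.44  0.74 -0.18]
t 11.20 pos [629.2  -7.5  85.4] rot [3.1413e+00 3.0000e-04 1.8002e+00] F [-1.3 -0.7  5.4] w 7.1 q [ 0.21  0.81 -0.4   1.69  0.44  0.74 -0.18]
```

servo_tool(commands=[0,0,0,0,0.85,0,0,0,0,0.75,0,0,0,0,0.72,0,0,0,0,0.72])

```text
clock: 11.53
eef_pos: [629.1, -7.4, 84.6]
tool_rot: [-3.142, -0.0, 1.8]
force: [0.4, -0.2, -0.0]
width: 24.1
```

```bash
python3 - <<'E'
from h import *
snap("wrist","w15"); st()
E
```

```text
t 11.58 pos [629.1  -7.4  84.6] rot [-3.1415e+00 -1.0000e-04  1.8003e+00] F [-0.6  0.2  0.6] w 24.3 q [ 0.21  0.81 -0.4   1.69  0.44  0.73 -0.18]
```

View pics/w15.png

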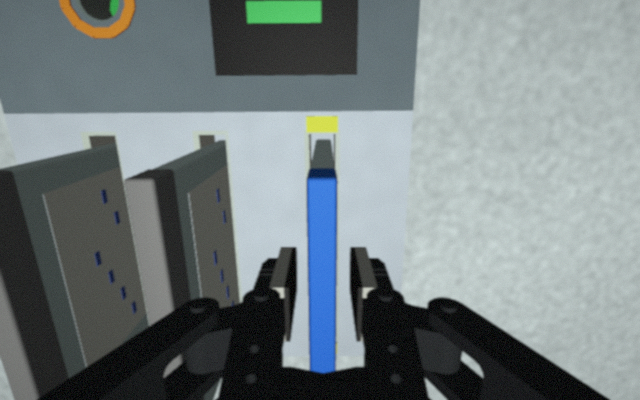

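servo_tool(commands=[0,0,-0.4,0,0.72,0,0,-1.2,0,0.72,0,0,-2.4,0,0.72,0,0,-3.6,0,0.72,0,0,-4.6,0,0.72,0,0,-5.4,0,0.72,0,0,-5.4,0,0.5,0,0,-5.4,0,0.5])

```text
clock: 12.25
eef_pos: [629.9, -7.3, 221.7]
tool_rot: [3.138, 0.001, 1.8]
force: [-0.7, -0.6, 0.3]
width: 42.4
```

```bash
python3 - <<'E'
from h import *
snap("wrist","w16"); snap("side","s16",(270,410,130,260),5); delta([443,-328,240],1.571)
E
```

```text
t 12.35 pos [628.4  -7.6 219.3] rot [-3.1403  0.      1.8003] F [-0.1  0.3  0.5] w 42.6 q [ 0.25  0.65 -0.48  1.58  0.34  1.   -0.1 ]
tx -10.791 ty -10.137 tz -0.827 twist 2.189
```

View pics/w16.png

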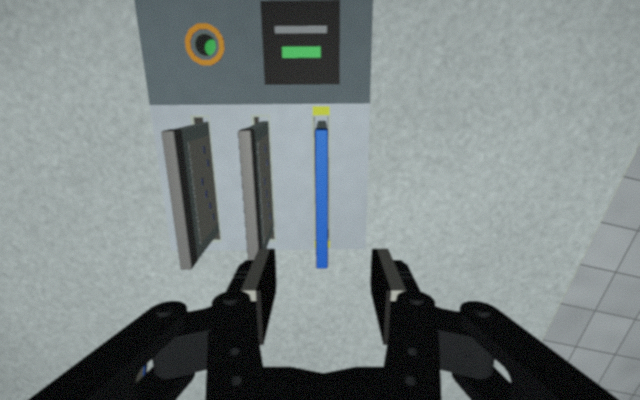

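View pics/s16.png

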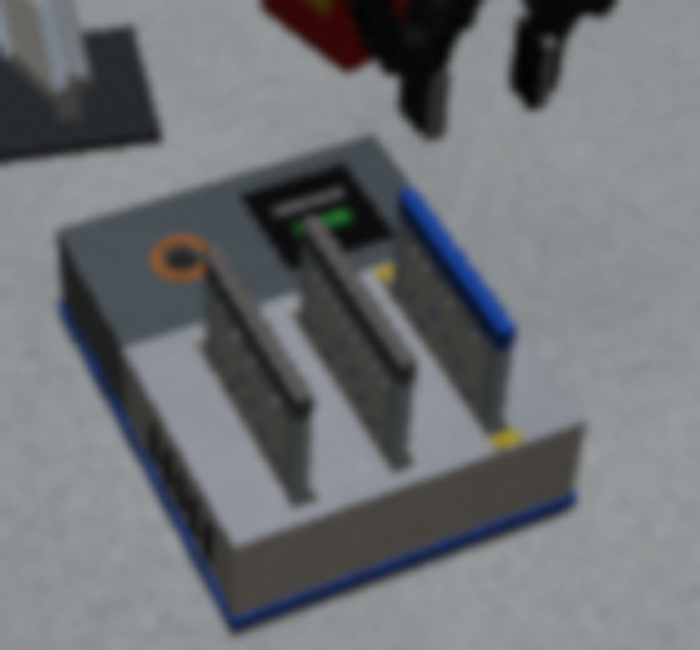

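servo_tool(commands=[-1.2,-1.1,-0.8,0.3,0,-2.5,-2.3,-0.8,0.6,0,-3.7,-3.5,-0.8,0.9,0,-5,-4.7,-0.8,1.2,0,-6.2,-5.8,-0.8,1.5,0,-7.4,-7,-0.8,1.8,0,-8.6,-8.1,-0.8,2.2,0,-9.6,-9,-0.8,2.2,0,-10.4,-9.8,-0.8,2.2,0,-10.8,-10.1,-0.8,2.2,0])

```text
clock: 13.18
eef_pos: [440.0, -332.3, 238.2]
tool_rot: [-3.137, 0.0, 1.563]
force: [-0.6, -0.2, -0.5]
width: 85.1
```

servo_tool(commands=[0,0,0,0,0,0,0,0,0,0])

```text
clock: 13.35
eef_pos: [444.6, -327.0, 239.0]
tool_rot: [-3.141, -0.002, 1.569]
force: [0.5, 1.0, 0.1]
width: 85.6
```

```bash
python3 - <<'E'
from h import *
for i in range(2): d=snap("wrist","w17"); delta([443,-328,160],1.571)
E
```

```text
t 13.40 pos [ 445.5 -325.8  239.3] rot [ 3.1414e+00 -2.2000e-03  1.5719e+00] F [ 1.3 -0.  -0.6] w 85.5 q [ 0.88  0.51 -0.44  1.78  0.26  0.92  0.32]
tx -0.087 ty -0.102 tz 3.171 twist 0.009
t 13.45 pos [ 445.9 -325.4  239.5] rot [ 3.1412e+00 -1.9000e-03  1.5732e+00] F [ 0.7 -0.1  0.1] w 85.6 q [ 0.88  0.51 -0.44  1.78  0.26  0.92  0.33]
tx -0.104 ty -0.116 tz 3.180 twist 0.021
```

View pics/w17.png

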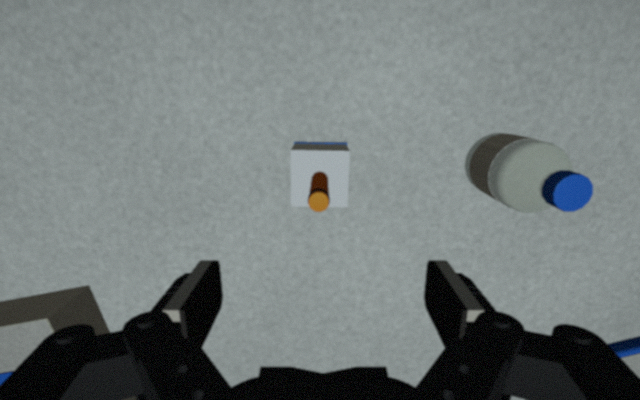

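```bash
python3 - <<'E'
from h import *
d=load("w17"); im=cv2.cvtColor(d["img"],cv2.COLOR_BGR2HSV)
m=cv2.inRange(im,(8,150,150),(22,255,255)); mm=cv2.moments(m,True); u,v=mm["m10"]/mm["m00"],mm["m01"]/mm["m00"]; print(u,v,mm["m00"])
print(ray(d,u,v,135)); print(d["T"].round(3))
for u,v in [(291,150),(348,150),(349,207),(291,206)]: print(ray(d,u,v,60).round(1))
print(ray(d,323,202,135))
d=snap("wrist","w18"); m=cv2.inRange(cv2.cvtColor(d["img"],cv2.COLOR_BGR2HSV),(8,150,150),(22,255,255)); mm=cv2.moments(m,True); u,v=mm["m10"]/mm["m00"],mm["m01"]/mm["m00"]; print(u,v); print(ray(d,u,v,135)); st()
E
```

```text
318.24701195219126 201.74501992031873 251.0
[ 442.95843109 -327.85635039  135.        ]
[[ 1.00000e+00  1.00000e-03 -0.00000e+00  4.46557e+02]
 [ 1.00000e-03 -9.58000e-01 -2.88000e-01 -2.52285e+02]
 [-1.00000e-03  2.88000e-01 -9.58000e-01  3.82984e+02]
 [ 0.00000e+00  0.00000e+00  0.00000e+00  1.00000e+00]]
[ 416.6 -300.3   60. ]
[ 469.7 -300.3   60. ]
[ 471.9 -356.1   60. ]
[ 415.2 -355.1   60. ]
[ 446.51080123 -328.05213135  135.        ]
317.5863453815261 202.05220883534136
[ 442.8936332  -327.74511741  135.        ]
t 13.50 pos [ 446.  -325.4  239.6] rot [ 3.1411e+00 -1.5000e-03  1.5737e+00] F [0.9 0.3 0.4] w 85.3 q [ 0.87  0.51 -0.44  1.78  0.26  0.92  0.33]
```

servo_tool(commands=[-0.1,-0.13,0.8,0,0,-0.1,-0.13,2,0,0,-0.1,-0.13,3.4,0,0,-0.1,-0.13,4.6,0,0,-0.1,-0.13,5.6,0,0,-0.1,-0.13,6.2,0,0,-0.1,-0.13,6.4,0,0,-0.1,-0.13,6.4,0,0,-0.1,-0.13,6.4,0,0,-0.1,-0.13,6.4,0,0.3])

```text
clock: 14.33
eef_pos: [442.7, -330.3, 81.1]
tool_rot: [3.139, 0.001, 1.571]
force: [0.0, -0.1, -0.8]
width: 75.6
```

```bash
python3 - <<'E'
from h import *
snap("wrist","w19"); st()
E
```

```text
t 14.38 pos [ 442.5 -330.5   81.2] rot [3.1393e+00 1.4000e-03 1.5704e+00] F [ 0.5 -1.1  0.4] w 68.3 q [ 0.8   0.72 -0.33  1.91  0.4   0.57  0.21]
```

View pics/w19.png

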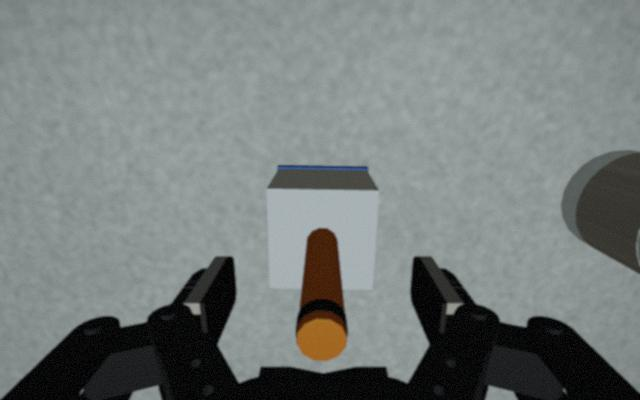

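```bash
python3 - <<'E'
from h import *
d=load("w19"); print(ray(d,321,339,135)); 
for u,v in [(268,188),(377,189),(373,289),(269,289)]: print(ray(d,u,v,60).round(1))
snap("wrist","w19"); st()
E
```

```text
[ 443.03123827 -327.99669917  135.        ]
[ 416.8 -299.9   60. ]
[ 470.3 -300.5   60. ]
[ 470.6 -356.1   60. ]
[ 414.7 -356.1   60. ]
t 14.43 pos [ 442.3 -330.7   81.1] rot [3.1395e+00 1.4000e-03 1.5700e+00] F [ 0.3  0.2 -0.8] w 61.4 q [ 0.8   0.72 -0.33  1.91  0.4   0.57  0.21]
```

servo_tool(commands=[0.1,0.02,0,0,0.3,0.1,0.02,0,0,0.5,0.1,0.02,0,0,0.6,0.1,0.02,0,0,0.7,0.1,0.02,0,0,0.75,0.1,0.02,0,0,0.8,0.1,0.02,0,0,0.9,0.1,0.02,0,0,1,0.1,0.02,0,0,1,0.1,0.02,0,0,1])

```text
clock: 15.27
eef_pos: [441.9, -327.9, 79.9]
tool_rot: [3.141, 0.0, 1.57]
force: [-0.5, -0.5, 3.6]
width: 14.5
```

```bash
python3 - <<'E'
from h import *
st(); snap("wrist","w20"); delta([516.5,80.6,250],1.8)
E
```

```text
t 15.27 pos [ 441.9 -327.9   79.9] rot [3.1415e+00 2.0000e-04 1.5699e+00] F [-0.5 -0.5  3.6] w 14.5 q [ 0.8   0.72 -0.32  1.92  0.4   0.57  0.2 ]
t 15.32 pos [ 442.  -327.9   80. ] rot [3.1414e+00 2.0000e-04 1.5699e+00] F [0.2 0.4 4.7] w 14.4 q [ 0.8   0.72 -0.32  1.92  0.4   0.57  0.2 ]
tx 16.341 ty 2.966 tz -6.802 twist -2.198
```

View pics/w20.png

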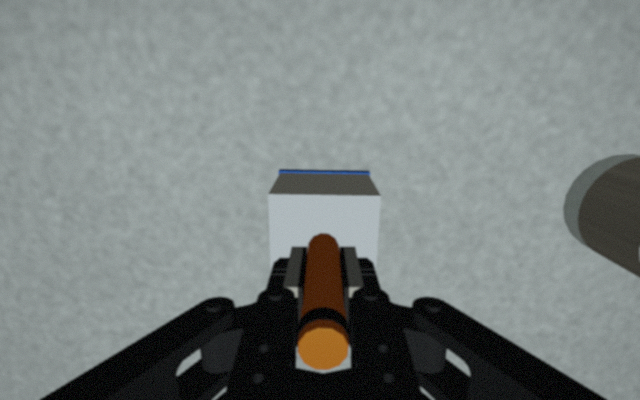

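servo_tool(commands=[0,0,-0.3,0,1,0,0,-0.9,0,1,0,0,-1.8,0,1,0,0,-2.8,0,1,0,0,-3.8,0,1,0,0,-4.8,0,1,0,0,-5.6,0,1,0,0,-6.2,0,1,0,0,-6.4,0,1,0,0,-6.4,0,1])

```text
clock: 16.15
eef_pos: [442.4, -328.2, 241.1]
tool_rot: [3.14, 0.002, 1.57]
force: [0.1, 0.1, -0.6]
width: 14.6
```

```bash
python3 - <<'E'
from h import *
snap("wrist","w21"); snap("side","s21",(240,380,230,360),5); delta([516.5,80.6,240],1.8)
E
```

```text
t 16.25 pos [ 441.3 -327.6  239.1] rot [-3.1405e+00 -6.0000e-04  1.5699e+00] F [ 0.2 -0.4 -0.3] w 14.1 q [ 0.88  0.5  -0.44  1.78  0.26  0.92  0.33]
tx 16.329 ty 2.995 tz -0.037 twist -2.197
```

View pics/w21.png

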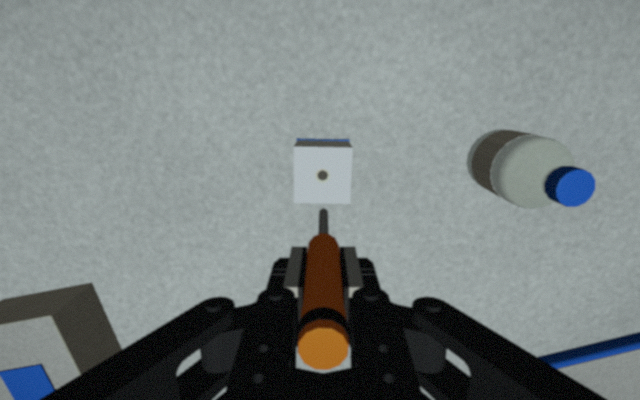

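View pics/s21.png

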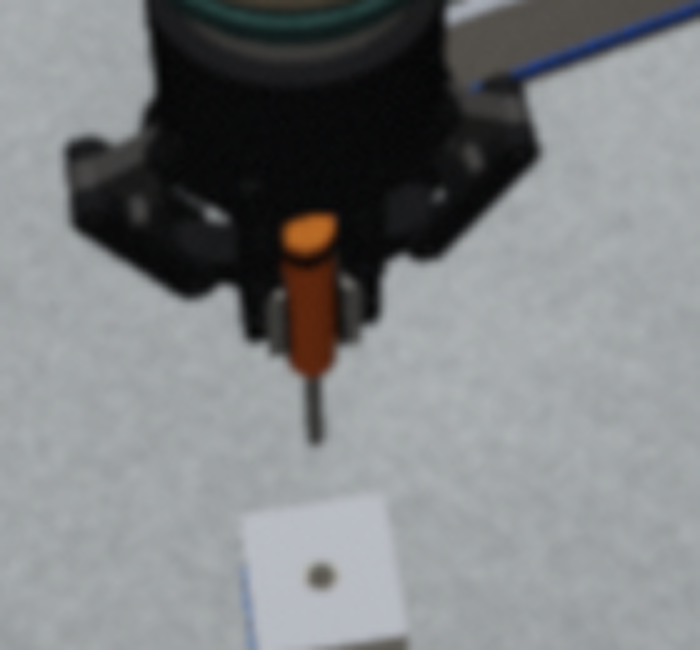

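```bash
python3 - <<'E'
from h import *
d=load("w21"); print("hole",ray(d,322.5,175,60).round(1),"tip",ray(d,323.5,211,164).round(1), "T",d["T"][:3,3].round(1))
E
```

```text
hole [ 443.3 -327.5   60. ] tip [ 443.9 -328.6  164. ] T [ 443.3 -254.   384.5]
```

servo_tool(commands=[1.2,0.2,0,-0.3,1,2.6,0.5,0,-0.6,1,4.2,0.8,0,-0.9,1,5.8,1.1,0,-1.2,1,7.4,1.4,0,-1.5,1,9,1.7,0,-1.8,1,10.6,2,0,-2.2,1,12.2,2.3,0,-2.2,1,13.6,2.5,0,-2.2,1,14.6,2.7,0,-2.2,1])

```text
clock: 17.08
eef_pos: [508.8, 41.3, 238.6]
tool_rot: [-3.14, -0.002, 1.804]
force: [0.3, 0.1, -0.3]
width: 14.2
```

```bash
python3 - <<'E'
from h import *
st(); d=snap("wrist","w22"); delta([516.5,80.6,200],1.8)
E
```

```text
t 17.08 pos [508.8  41.3 238.6] rot [-3.1398e+00 -2.3000e-03  1.8043e+00] F [ 0.3  0.1 -0.3] w 14.2 q [ 0.24  0.46 -0.54  1.88  0.3   0.88 -0.21]
t 17.13 pos [509.9  46.8 239.1] rot [ 3.1399 -0.0062  1.8098] F [ 2.   5.7 -0. ] w 14.4 q [ 0.24  0.47 -0.55  1.88  0.3   0.88 -0.22]
tx 1.253 ty 0.576 tz 1.565 twist 0.094
```

View pics/w22.png

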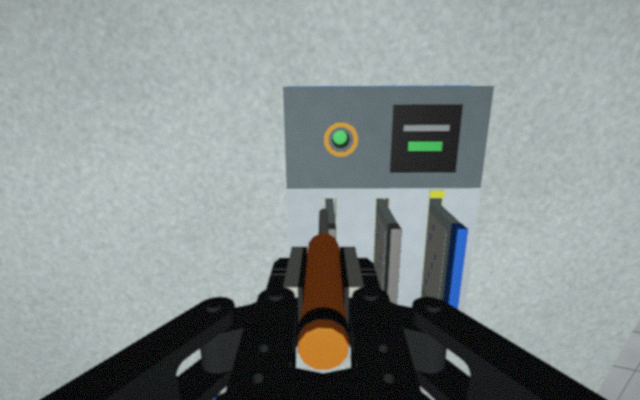

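servo_tool(commands=[0.5,0.2,0,0,1,1.1,0.4,0,0,1,1.5,0.5,0,0,1,1.5,0.5,0,0,1,1.5,0.5,0.5,0,1,1.5,0.5,1.0,0,1,1.5,0.5,1.4,0,1,1.5,0.5,1.4,0,1,1.5,0.5,1.4,0,1])

```text
clock: 17.88
eef_pos: [512.8, 75.7, 204.2]
tool_rot: [-3.14, 0.0, 1.8]
force: [0.5, -0.0, -0.2]
width: 14.6
```

```bash
python3 - <<'E'
from h import *
for i in range(3): d=snap("wrist","w23"); delta([516.5,80.6,200],1.8)
cv2.imwrite("pics/w23z.png",cv2.resize(d["img"][120:260,260:390],None,fx=4.2,fy=4.2,interpolation=cv2.INTER_CUBIC))
snap("side","s23",(260,360,130,230),6)
E
```

```text
t 17.93 pos [513.4  76.  204.8] rot [-3.1412e+00  1.0000e-04  1.7997e+00] F [-0.3  0.  -0.7] w 14.6 q [ 0.15  0.52 -0.52  1.9   0.34  0.81 -0.32]
tx 0.149 ty 0.163 tz 0.191 twist -0.003
t 17.98 pos [513.7  76.3 205.1] rot [3.141  0.     1.7998] F [-0.4  0.1 -0.4] w 14.2 q [ 0.15  0.52 -0.52  1.9   0.34  0.81 -0.32]
tx 0.143 ty 0.150 tz 0.206 twist -0.002
t 18.03 pos [513.8  76.4 205.3] rot [3.1406e+00 1.0000e-04 1.7999e+00] F [ 0.1 -0.8 -0.7] w 15.0 q [ 0.15  0.52 -0.52  1.9   0.34  0.81 -0.32]
tx 0.139 ty 0.144 tz 0.214 twist -0.001
```

View pics/w23z.png

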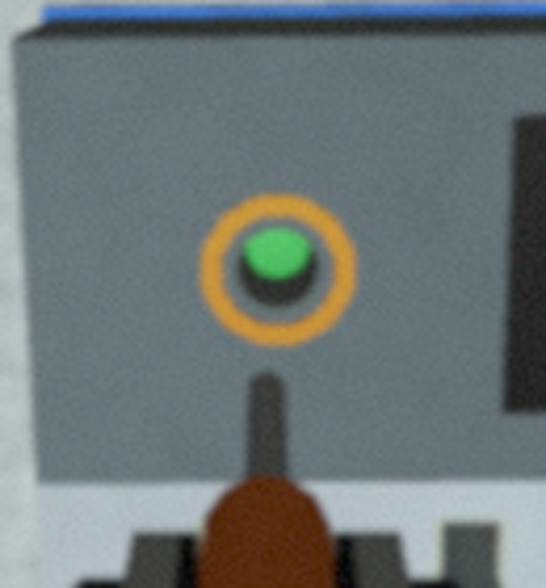

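View pics/s23.png

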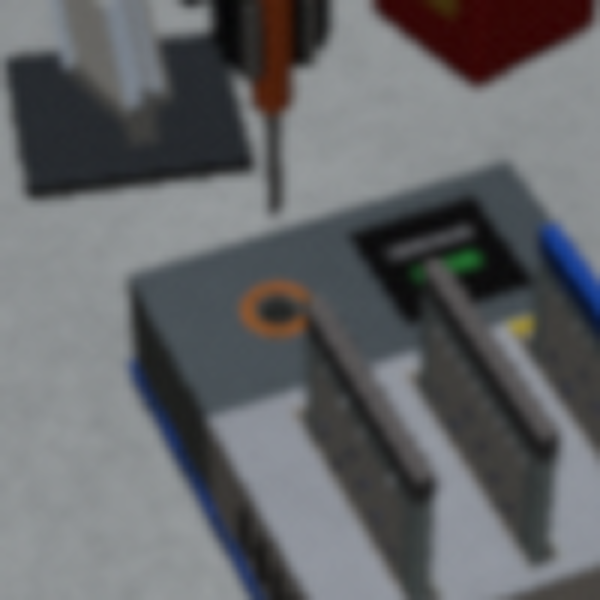

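```bash
python3 - <<'E'
from h import *
d=load("w23"); F=lambda u,v,z: ray(d,260+u/4.2-.4,120+v/4.2-.4,z).round(1)
print("ring",F(278,270,70),"hole",F(278,264,70),"tip",F(267,376,130),F(267,392,130))
im=cv2.cvtColor(d["img"],cv2.COLOR_BGR2HSV); m=cv2.inRange(im,(10,130,120),(22,255,255)); m[220:]=0
mm=cv2.moments(m,True); u,v=mm["m10"]/mm["m00"],mm["m01"]/mm["m00"]; print(u,v,ray(d,u,v,70).round(1))
s=load("s23"); G=lambda u,v,z: ray(s,260+u/6-.4,130+v/6-.4,z).round(1)
print("side ring",G(278,309,70),"tip",G(274,210,130))
delta([516.5,80.6,200],1.8)
E
```

```text
ring [516.1  80.4  70. ] hole [515.9  81.6  70. ] tip [514.5  77.8 130. ] [515.1  75.2 130. ]
325.66745283018867 183.97641509433961 [516.   80.4  70. ]
side ring [517.1  81.6  70. ] tip [515.6  77.1 130. ]
t 18.08 pos [513.8  76.5 205.4] rot [3.1404e+00 1.0000e-04 1.8001e+00] F [-0. -0. -1.] w 14.9 q [ 0.15  0.52 -0.52  1.9   0.34  0.81 -0.32]
tx 0.137 ty 0.142 tz 0.216 twist 0.001
```

servo_tool(commands=[0.14,0.09,0,0,1,0.14,0.09,0.4,0,1,0.14,0.09,1.0,0,1,0.14,0.09,1.6,0,1,0.14,0.09,2.0,0,1,0.14,0.09,2.0,0,1,0.14,0.09,2.0,0,1,0.14,0.09,2.0,0,1])

```text
clock: 18.75
eef_pos: [515.2, 80.8, 155.2]
tool_rot: [3.141, -0.0, 1.8]
force: [0.3, 0.2, -1.0]
width: 14.9
```

```bash
python3 - <<'E'
from h import *
for i in range(3): d=snap("wrist","w24"); st()
cv2.imwrite("pics/w24z.png",cv2.resize(d["img"][140:270,260:390],None,fx=4.2,fy=4.2,interpolation=cv2.INTER_CUBIC))
snap("side","s24",(260,360,130,230),6)
E
```

```text
t 18.80 pos [515.3  80.7 155.4] rot [ 3.1402e+00 -1.0000e-04  1.8004e+00] F [ 0.3 -0.9 -1.1] w 14.3 q [ 0.11  0.59 -0.47  1.94  0.4   0.7  -0.38]
t 18.85 pos [515.3  80.6 155.5] rot [3.1401e+00 1.0000e-04 1.8003e+00] F [-0.   0.4 -1. ] w 14.5 q [ 0.11  0.59 -0.47  1.94  0.4   0.7  -0.38]
t 18.90 pos [515.3  80.6 155.5] rot [3.1400e+00 1.0000e-04 1.8002e+00] F [ 0.1  0.2 -0.1] w 14.8 q [ 0.11  0.59 -0.47  1.94  0.4   0.7  -0.38]
```

View pics/w24z.png

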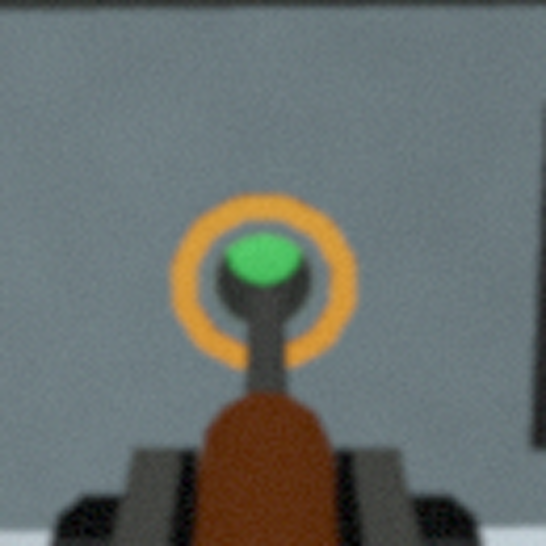

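View pics/s24.png

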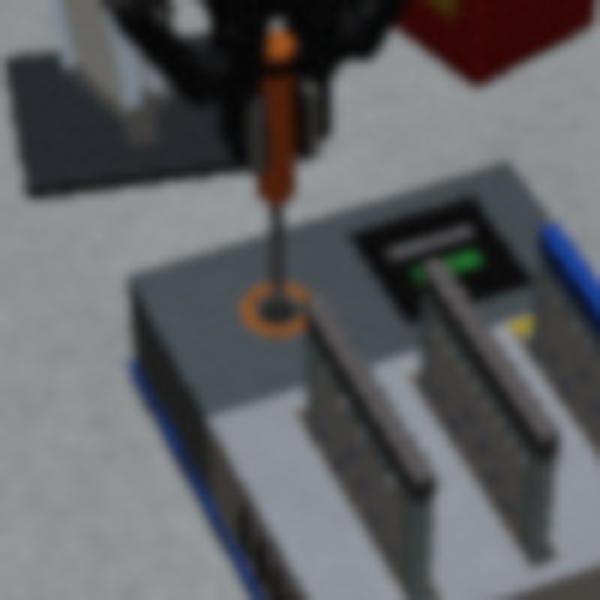

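servo_tool(commands=[0,0,0.2,0,1,0,0,0.45,0,1,0,0,0.7,0,1,0,0,0.9,0,1,0,0,1.05,0,1,0,0,1.1,0,1,0,0,1.1,0,1,0,0,1.1,0,1])

```text
clock: 19.62
eef_pos: [514.8, 80.5, 127.2]
tool_rot: [-3.142, -0.0, 1.8]
force: [0.4, 0.6, -1.1]
width: 14.5
```

```bash
python3 - <<'E'
from h import *
for i in range(3): d=snap("wrist","w25"); st()
cv2.imwrite("pics/w25z.png",cv2.resize(d["img"][140:270,260:390],None,fx=4.2,fy=4.2,interpolation=cv2.INTER_CUBIC))
E
```

```text
t 19.67 pos [514.9  80.6 127.4] rot [ 3.1412 -0.      1.8004] F [-0.2  0.  -0.1] w 14.1 q [ 0.09  0.63 -0.44  1.97  0.44  0.64 -0.41]
t 19.72 pos [515.   80.5 127.5] rot [ 3.1411 -0.      1.8002] F [-0.1 -0.7 -0.8] w 14.9 q [ 0.09  0.63 -0.44  1.97  0.44  0.64 -0.41]
t 19.77 pos [515.   80.5 127.6] rot [3.141  0.     1.8002] F [-0.  -0.6 -1.1] w 14.7 q [ 0.09  0.63 -0.44  1.97  0.44  0.64 -0.41]
```

View pics/w25z.png

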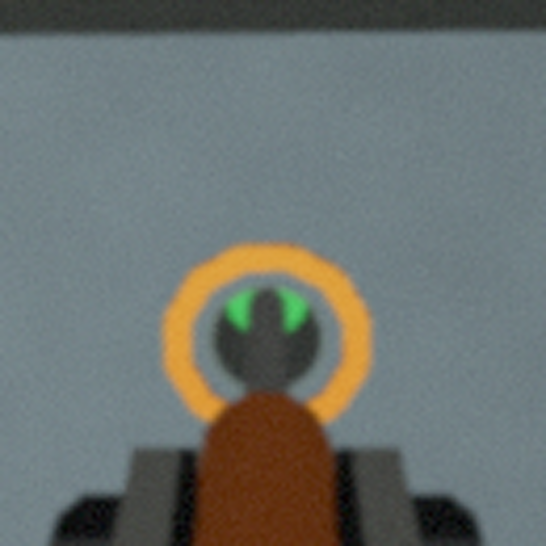

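servo_tool(commands=[0,0,0.08,0,1,0,0,0.16,0,1,0,0,0.24,0,1,0,0,0.24,0,1,0,0,0.24,0,1])

```text
clock: 20.18
eef_pos: [515.1, 80.6, 121.5]
tool_rot: [3.141, 0.0, 1.8]
force: [0.3, 0.2, 3.3]
width: 14.7
```

```bash
python3 - <<'E'
from h import *
for i in range(3): d=snap("wrist","w26"); st()
E
```

```text
t 20.23 pos [515.1  80.5 121.6] rot [3.1408e+00 1.0000e-04 1.8003e+00] F [ 1.3 -0.3  3.9] w 14.3 q [ 0.08  0.64 -0.44  1.97  0.45  0.63 -0.42]
t 20.28 pos [515.1  80.5 121.6] rot [3.1408e+00 1.0000e-04 1.8003e+00] F [-0.7  0.1  2.4] w 14.6 q [ 0.08  0.64 -0.44  1.97  0.45  0.63 -0.42]
t 20.33 pos [515.1  80.5 121.6] rot [3.1407 0.     1.8002] F [0.4 1.1 2.8] w 14.2 q [ 0.08  0.64 -0.44  1.97  0.45  0.63 -0.42]
```

servo_tool(commands=[0,0,0.06,0,1,0,0,0.12,0,1,0,0,0.18,0,1,0,0,0.18,0,1,0,0,0.18,0,1])

```text
clock: 20.75
eef_pos: [515.4, 80.7, 118.3]
tool_rot: [3.14, 0.001, 1.8]
force: [-2.2, -0.8, 17.3]
width: 14.8
```

```bash
python3 - <<'E'
from h import *
for i in range(3): d=snap("wrist","w27"); st()
E
```

```text
t 20.80 pos [515.4  80.7 118.3] rot [3.1396e+00 8.0000e-04 1.8003e+00] F [-2.3 -1.4 17.6] w 14.4 q [ 0.08  0.64 -0.43  1.97  0.45  0.62 -0.42]
t 20.85 pos [515.5  80.7 118.3] rot [3.1396e+00 7.0000e-04 1.8003e+00] F [-2.  -1.  17.9] w 14.6 q [ 0.08  0.64 -0.43  1.97  0.45  0.62 -0.42]
t 20.90 pos [515.4  80.7 118.3] rot [3.1396e+00 8.0000e-04 1.8003e+00] F [-2.1 -0.3 17.2] w 14.6 q [ 0.08  0.64 -0.43  1.97  0.45  0.62 -0.42]
```

```bash
python3 - <<'E'
from h import *
d=snap("wrist","w28"); st(); t=snap("side","s28",(230,400,60,260),3)
cv2.imwrite("pics/w28.png",d["img"])
E
```

```text
t 20.95 pos [515.4  80.7 118.3] rot [3.1397e+00 7.0000e-04 1.8004e+00] F [-2.1 -0.5 18. ] w 14.7 q [ 0.08  0.64 -0.43  1.97  0.45  0.62 -0.42]
```

View pics/w28.png

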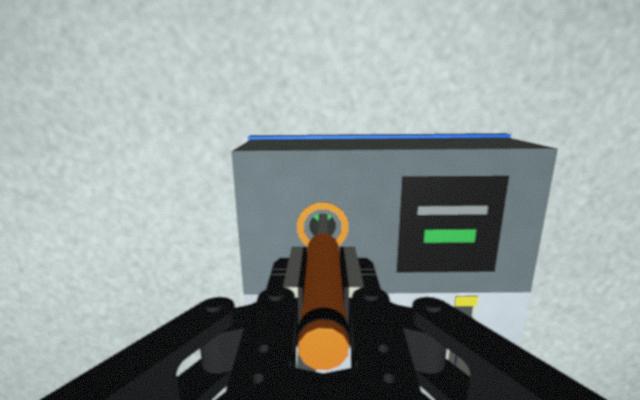

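View pics/s28.png

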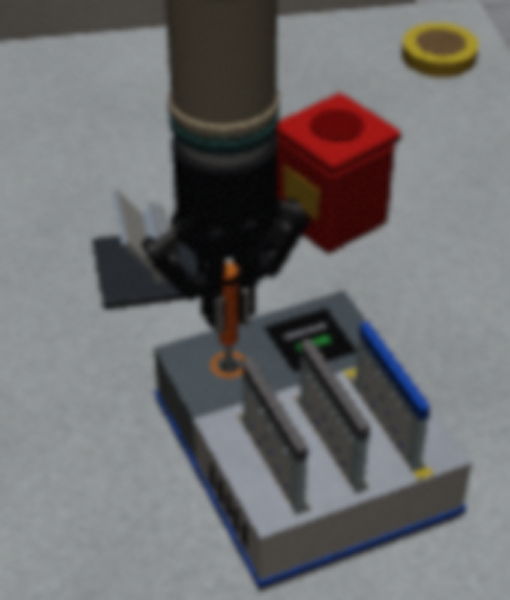

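```bash
python3 - <<'E'
from h import *
print(ctrl.finish_job()); st()
E
```

```text
the job is handed in; nothing more can be done
None
the job is handed in; nothing more can be done
```

I finished both parts and handed the job in at about 21 s of the 61 s allowed.

- **Cassette:** I tipped it upright on the rest with one finger pad, gripped it, and lowered it into the yellow-tabbed slot, blue band up. I felt it touch the slot floor (about 5 N upward) and then let go. Afterwards the pictures showed it upright and level with the two grey-banded cassettes.
- **Stylus:** I gripped it by the handle, took it out of its stand and put the tip through the orange-ringed hole onto the green key.
- **Key:** Partway down, the upward force was about 3–4 N, as expected from the spring. It then rose sharply and held steady at 17–18 N, well above the 5.9 N spring force, so the key is on its stop. The estimated tip height was about 43 mm, against 44 mm expected. The key's travel itself can't be read directly, so this rests on force and height.
- **Final state:** The gripper still holds the stylus, opening 14.7 mm. The last pictures show the other two cassettes and the sharps container where they were. The bottle is not in those last pictures; it stood in its place when I lifted the stylus out, and the arm did not go near it afterwards.

**Disagreements:** The cameras differed by 1–4 mm on positions, and over the slot the side and wrist views disagreed by nearly 2 mm. The arm also took a moment to settle after each move. I trusted the close wrist pictures and re-centred the cassette twice before inserting it.

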